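# Load the clinic analyser and set its programme dial by clicks

## Task

On the counter, stand the loose rectangular test cassette fully down in the carrier's empty pocket, then set the loaded carrier, as one unit, flat into the analyser's pulled-out tray and push the tray fully home. After that turn the selector knob anticlockwise back to its end stop, then clockwise by exactly four clicks, and let go. Keep the cassette upright throughout and leave everything else on the counter where it is.

Things in the scene. Friction and masses are not known exactly. Their poses are not given: they have to be found in the camera images.
- cassette_mid (a point): Centre (30 mm above the underside) of the test cassette: a loose upright white rectangular block 32 (its x) x 18 (its y) x 60 mm tall (z), 50 g, with a grey window on each broad face. Pinch it across the 18 mm, high up (about 40 mm above its underside): its lowest 12 mm go into the carrier's pocket, either way round.
- carrier_pocket (a point): Centre of the floor of the carrier's empty pocket; moves with the carrier, same axes. The pocket is 38 (x) x 24 (y) mm wide and 12 mm deep: 3 mm of play on each side. A seated cassette stands on this floor, its long side along the carrier's x, its centre 30 mm above this point.
- carrier_base (a point): Centre of the underside of the carrier: a loose plain aluminium block 120 (its x) x 40 (its y) x 16 mm high, 140 g. On its top: the pocket (centre 36 mm towards -x), an upright carrying fin near the middle, and a low white disc (26 mm across, 6 mm high) 42 mm towards +x.
- carrier_fin (a point): On the carrier's fin, 50 mm above the carrier's underside: the place to grip. The fin stands 8 mm towards +x from the carrier's middle; it is 24 mm long (carrier x), 10 mm thick (carrier y, pinch across this) and its top is 65 mm above the underside.
- tray_floor (a point): Centre of the floor of the analyser's tray, 24 mm above the counter; moves with it; x points into the machine, y to its left as seen from the robot. The well is 46 (x) x 128 (y) mm inside, its walls 14 mm high (front plate 20 mm), so the carrier lies with its long axis along y, 3 to 4 mm of play each side, either way round.
- tray_front (a point): Middle of the front face (towards the robot) of the ledge on the tray's front plate, where the tray is pushed along its +x: face 80 mm wide, 14 mm high, this point 33 mm above the counter. With the tray shut, the machine's deck (104 mm high) begins 36 mm behind this face.
- tray (a joint): Sliding tray of the white analyser: 0 = fully home, up to 0.125 m = pulled out towards the robot. About 2 N to push; stays where left.
- selector_grip (a point): On the axis of the black selector knob on the right of the analyser's deck, at grip height: the raised bar is 44 mm long, 12 mm thick (pinch across this), its top 11 mm above this point, its bottom 21 mm below. The frame turns with the knob; the bar lies 40 degrees anticlockwise (from above) from its x axis. A console, top 145 mm above the counter, starts 93 mm behind.
- selector_mark (a point): The white-marked pointer end of the knob's bar, 20 mm from the axis, on the top of the bar.
- selector (a joint): Selector knob, rad, grows clockwise seen from above. Rests (clicks) lie every 20 degrees (0.349 rad): 0 is the first, at the anticlockwise end stop (long printed tick), click 4 is 1.396; ten in all. A click takes about 0.1 N m; let go, it snaps to the nearest rest. It starts one to three clicks from the stop.
- saline_a: Bystander, leave alone: clear round bottle, 64 mm across, 150 mm tall; origin at the centre of its underside.
- saline_b: Bystander, leave alone: clear round bottle, 64 mm across, 150 mm tall; origin at the centre of its underside.
- jar: Bystander, leave alone: amber glass jar, 70 mm across, 90 mm tall; origin at the centre of its underside.
- pot: Bystander, leave alone: small white ROUND pot with lid, 40 mm across, 50 mm tall (not the cassette, which is rectangular and taller); origin at the centre of its underside.
- tape_roll: Bystander, leave alone: paper-coloured roll of tape lying flat, 72 mm across, 19 mm high; origin at the centre of its underside.
- dish: Bystander, leave alone: shallow open steel dish, 110 x 190 x 28 mm; origin at the centre of its underside.
- glove_box: Bystander, leave alone: cardboard box, 100 x 140 x 70 mm; origin at the centre of its underside.
- notepad: Bystander, leave alone: paper pad, 60 x 100 x 8 mm, between robot and analyser; origin at the centre of its underside.
Things that resemble listed ones, but are neither listed nor needed, are in the scene too. Of the things that look like the part that bears carrier_pocket, take the one that is farthest to the robot's left at the start.

How it is judged:
On the way, in this order (a step that is already met when the one before it is completed fails the run):
1. the cassette stands seated in the carrier's pocket (x of cassette_mid in the frame of carrier_pocket between -0.005 and 0.005 m and y of cassette_mid in the frame of carrier_pocket between -0.005 and 0.005 m and z of cassette_mid in the frame of carrier_pocket between 0.026 and 0.034 m and angle between cassette_mid's own z axis and vertical below 0.12 rad and angle between the z axis of cassette_mid and the z axis of carrier_base, either way round below 0.12 rad), for 0.2 s.
2. the carrier, cassette still in it, lies flat in the tray (all of step 1 and x of carrier_base in the frame of tray_floor between -0.006 and 0.006 m and y of carrier_base in the frame of tray_floor between -0.006 and 0.006 m and z of carrier_base in the frame of tray_floor between -0.004 and 0.004 m and angle between carrier_base's own z axis and vertical below 0.08 rad), for 0.2 s.
3. the tray is fully home with the loaded carrier in it (all of step 2 and value of joint tray below 0.006 m), for 0.2 s.
4. the selector has been turned back to its end stop (value of joint selector below 0.12 rad and value of joint tray below 0.006 m), for 0.2 s.
5. the selector is four clicks clockwise of the stop (value of joint selector between 1.27626 and 1.51626 rad), for 0.2 s.
At the end, for the whole second after the job is handed in: The cassette stands upright in the carrier's pocket (within 5 mm of its centre, 4 mm in height, 0.12 rad), the carrier lies flat in the tray (within 6 mm of the tray's centre, 4 mm in height), the tray is shut to within 6 mm and the selector rests at click four (1.396 rad, within 0.12) (all of step 3 and all of step 5); the robot touches nothing.
It fails at once if the cassette is tipped by more than about 30 degrees (angle between cassette_mid's own z axis and vertical above 0.52 rad).
It fails at once if a bystander is shifted more than 30 mm (distance of any of saline_a, saline_b, jar, pot, tape_roll, dish, glove_box, notepad from where it was at the start of the episode above 0.03 m).
It also fails if it takes over 72 s, if anything falls off the work surface, if the arm or the gripper's body presses on something with over 40 N, if the wrist force passes 120 N, or if a joint passes its speed limit or range.

## Robot

A 6-joint arm with a two-finger parallel gripper is mounted at the origin on the work surface. World frame = base frame: x ahead of the robot, y to its left, z up, the work surface at z = 0. Lengths are in m, angles in rad, forces in N, time in s.
With the tool pointing down it reaches from about 0.375 to 0.975 m from the base axis. Payload 3.8 kg.
Tool frame: the origin (TCP) lies midway between the tips of the shut fingers; the grasp point (between the pads) lies 19 mm behind it; z points along the fingers, y is the direction in which the jaws open and shut (so a half turn about z gives the same grasp; the last joint's range is limited). The gripper opens to 88 mm and grips with 3 to 60 N. Pads are 18 mm wide; open, the fingers measure 123 mm over their backs; the gripper's body (75 mm by 187 mm) begins 45 mm behind the grasp point.
Start: joints at [-1.231, 0.264, 1.604, -0, 1.274, -0.037], TCP at [0.248, -0.628, 0.239] pointing down, gripper open.
Joint ranges: [-2.63, 2.63], [-0.94, 2.18], [0.31, 2.57], [-1.31, 4.45], [0, 2.66], [-2.55, 2.55]. Speed limits (rad/s): [2.57, 2.57, 3.14, 3.14, 3.14, 3.14].

## Interface

Orientations are given as a rotation vector (axis times angle).
In Python, from station import state, read_camera, camera_params, job_done gives the robot as it stands.
- The arm moves only by the tool step_arm, never from a script. Its argument "rows" is a list of rows, each an object of numbers: "dx", "dy", "dz": the shift along the tool's x, y, z as a fraction of full scale; "ax", "ay", "az": the turn, a rotation vector about the tool's x, y, z as a fraction of full scale; "gripper": the opening in per cent of the stroke, from 0 (shut) to 100 (fully open). A call has 1 to 20 rows; each row shifts and turns the commanded pose from where the row before left it, along the tool's axes as they then stand; what a row does not reach is not made up. Full scale, the value 1, is 120 mm for a shift and 30 degrees for a turn. A row lasts 1/10 s, in which the tool goes at most 50 mm and 8.59 degrees, less where a joint would pass 70% of its speed; a pose out of reach is approached as far as the arm can. A call with a number of a shift or a turn outside -1 to 1 is refused whole. A call with a gripper value outside its range is refused whole. The fingers move at their own pace and stop on an object; "grip_force" is the grip in N (left out, the last holds). Time passes only in rows, so rows that do not move let the fingers close. It gives the time, the measured TCP pose, the force and the opening at its end, in the units of the state.
- state(): the state, without advancing time (a new reading comes with each control period).
- read_camera(name): name is "side" or "top" or "wrist"; returns the picture (420x560x3 uint8, red, green, blue); there is no depth.
- camera_params(name): a dict with "mtx" (3x3 intrinsics, pixels), "R" (3x3) and "t" (3): a world point X has camera coordinates R X + t. Camera axes: x right, y down, z forward; pixel columns grow to the right and rows downward; lengths in m; the calibration is good to about 2 mm. A picture is of the moment at which its call begins: read the wrist's pose just before it. camera_params takes no time and is no camera call; for the wrist camera it gives the pose at the moment of the call.
- job_done(): hands the job in, once; it reports no verdict.
The state is a dict: "time_s": time; "joints": joint angles; "joint_vel": joint speeds; "tau": joint torques, N m; "eef_pos": TCP position; "tool_rot": TCP orientation; "ft_force": force on the tool from outside, world axes, zero at the start; "moment": the same for the moment, N m; "width": opening from 0.0 (shut) to 1.0 (fully open).
Only numpy, scipy, OpenCV 4.12 (cv2) and the standard library are available. Lean on these libraries where they do the work, as an engineer would, in place of code of your own. Each camera call takes 0.05 s, during which the arm holds its last target.

## Working session

There is one attempt and no reset: what is moved stays moved. The work goes in short steps, Python scripts to look and compute and a tool call to move; the robot and the scene stay as the last step left them, time stands still between calls to the robot, and variables do not carry over. Pictures are saved under pics/ and viewed, and the job is handed in when it is done.

Besides the shell and the picture viewer there is one more tool, called by a JSON object that holds its "op" and its "data", one argument or row to a line. step_arm: Moves the arm, as the interface text tells. Shift numbers are shares of 120 mm and turn numbers shares of 30 degrees, none past 1 either way. Its arguments: {"type":"object","properties":{"rows":{"type":"array","items":{"type":"object","properties":{"dx":{"type":"number","minimum":-1,"maximum":1},"dy":{"type":"number","minimum":-1,"maximum":1},"dz":{"type":"number","minimum":-1,"maximum":1},"ax":{"type":"number","minimum":-1,"maximum":1},"ay":{"type":"number","minimum":-1,"maximum":1},"az":{"type":"number","minimum":-1,"maximum":1},"gripper":{"type":"number"}}}},"grip_force":{"type":"number"}},"required":["rows"]}

```bash
ls; mkdir -p pics; python3 - <<'E'
from station import *
import cv2
s=state();print(s)
for n in ["side","top","wrist"]:
    im=read_camera(n);cv2.imwrite(f"pics/{n}0.png",im[:,:,::-1])
    p=camera_params(n);print(n,p)
E
```

```text
pics
{'time_s': 0.0, 'joints': array([-1.23092723e+00,  2.64717360e-01,  1.60531360e+00, -4.82899462e-05,
        1.27369016e+00, -3.69182744e-02]), 'joint_vel': array([ 1.00839766e-03, -7.42838197e-04,  6.48199449e-04,  7.28213144e-04,
        4.05635535e-04,  3.33903098e-06]), 'tau': array([-1.57557908e-03, -5.02117109e+01, -3.56872523e+01,  7.25619402e-02,
        2.93374783e-02, -1.46619282e-04]), 'eef_pos': array([ 0.24810143, -0.62701887,  0.23744473]), 'tool_rot': array([-3.08394212e+00, -5.87990493e-01,  5.75798955e-04]), 'ft_force': array([-1.01862409,  0.28799775,  0.09197072]), 'moment': array([-0.01478821,  0.02510345,  0.06933489]), 'width': 0.996417988349283}
side {'mtx': array([[538.91507244,   0.        , 278.01572255],
       [  0.        , 538.91507244, 204.86112189],
       [  0.        ,   0.        ,   1.        ]]), 'R': array([[ 0.85975812, -0.51043457, -0.01650817],
       [-0.36898294, -0.59850442, -0.71108653],
       [ 0.35308294,  0.61745365, -0.70291068]]), 't': array([-0.40409017,  0.24687164,  1.62879831])}
top {'mtx': array([[452.94262216,   0.        , 284.88101414],
       [  0.        , 452.94262216, 209.62751585],
       [  0.        ,   0.        ,   1.        ]]), 'R': array([[-0.01162914, -0.99990601,  0.00726251],
       [-0.99039174,  0.01051697, -0.13788978],
       [ 0.13780044, -0.00879627, -0.99042095]]), 't': array([0.00210548, 0.48074661, 1.19698083])}
wrist {'mtx': array([[352.50373069,   0.        , 283.53354599],
       [  0.        , 352.50373069, 206.40020268],
       [  0.        ,   0.        ,   1.        ]]), 'R': array([[ 3.68816557e-01, -9.29502197e-01, -1.11307101e-04],
       [-8.81505402e-01, -3.49809919e-01,  3.17145467e-01],
       [-2.94826344e-01, -1.16870381e-01, -9.48376898e-01]]), 't': array([-0.67484218, -0.0440504 ,  0.38972972])}
```

View pics/side0.png

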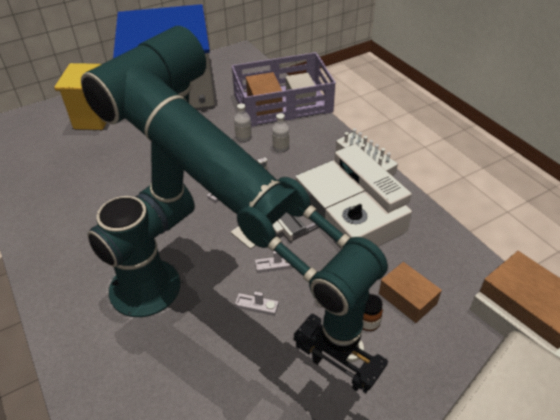

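View pics/top0.png

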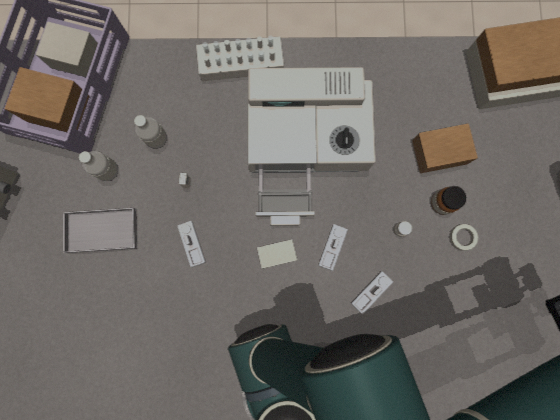

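View pics/wrist0.png

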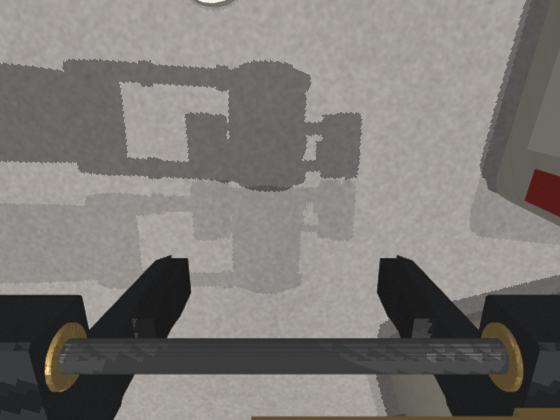

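The top view shows three carriers, at (190,243), (333,247) and (372,292). The leftmost is (190,243), so I choose that one. Cassette candidates are the small white block at (184,180) and the pot at (403,229), which is round. The tray is at (285,205) and the knob at (345,140).

```bash
python3 - <<'E'
import cv2
im=cv2.imread("pics/top0.png")
a=cv2.resize(im[165:275,160:220],None,fx=5,fy=5,interpolation=cv2.INTER_CUBIC)
b=cv2.resize(im[115:165,315:375],None,fx=8,fy=8,interpolation=cv2.INTER_CUBIC)
c=cv2.resize(im[155:235,245:325],None,fx=6,fy=6,interpolation=cv2.INTER_CUBIC)
cv2.imwrite("pics/ca.png",a);cv2.imwrite("pics/cb.png",b);cv2.imwrite("pics/cc.png",c)
E
```

```text
(no output)
```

View pics/ca.png

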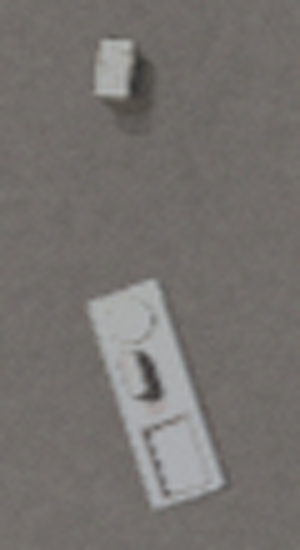

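View pics/cb.png

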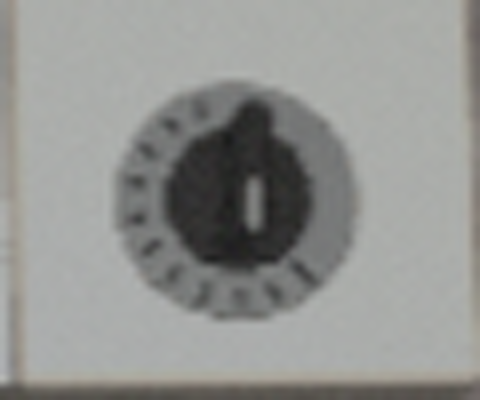

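View pics/cc.png

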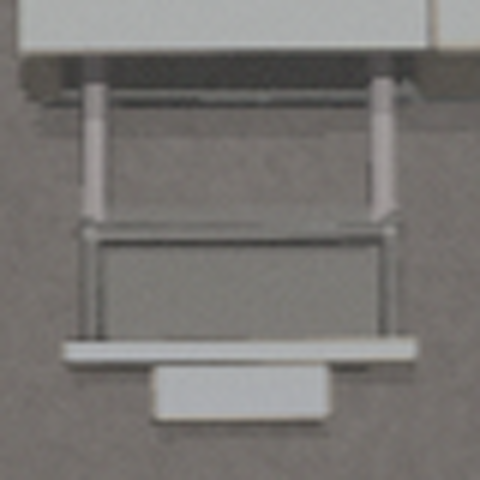

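The knob's long tick is at lower right (crop (310,275)). The chosen carrier has its disc at the far end (crop (130,320)) and its empty pocket near the robot (180,455). The cassette is the rectangular block at (115,65). Next I'll work out rough positions.

```bash
cat > h.py <<'E'
import numpy as np, cv2
from station import *
from scipy.spatial.transform import Rotation as Ro
def ray(p,uv,z):
    K,R,t=[np.asarray(p[k]) for k in("mtx","R","t")]
    d=R.T@np.linalg.solve(K,[uv[0],uv[1],1.]); c=-R.T@t
    return c+d*(z-c[2])/d[2]
def proj(p,X):
    K,R,t=[np.asarray(p[k]) for k in("mtx","R","t")]
    q=(np.atleast_2d(X)@R.T+t)@K.T
    return q[:,:2]/q[:,2:]
def shot(n,f):
    p=camera_params(n); im=read_camera(n); cv2.imwrite(f"pics/{f}.png",im[:,:,::-1]); 
    import pickle; pickle.dump(p,open(f"pics/{f}.pkl","wb")); return p
def load(f):
    import pickle; return pickle.load(open(f"pics/{f}.pkl","rb"))
def delta(pos,yaw):
    """tool-frame shift(120mm units) for world target pos; tool down with jaw axis y at world yaw -> turn about tool z (30deg units)"""
    s=state(); R=Ro.from_rotvec(s["tool_rot"])
    d=R.inv().apply(np.asarray(pos)-s["eef_pos"])
    best=None
    for k in (0,np.pi,-np.pi):
        # tool down: x=(cos a, sin a,0), z down; y = (sin a,-cos a,0)... y axis dir=yaw
        y=np.array([np.cos(yaw+k),np.sin(yaw+k),0]); z=np.array([0,0,-1.]); x=np.cross(y,z)
        rv=(R.inv()*Ro.from_matrix(np.c_[x,y,z])).as_rotvec()
        print("opt",np.round(d/0.12,3),np.round(np.degrees(rv)/30,3), "j6",s["joints"][5])
E
python3 - <<'E'
from h import *
p=camera_params("top")
g=lambda u,v:(160+u/5,165+v/5)
print("cass top c",ray(p,g(118,53),.06), "base", ray(p,g(113,96),0))
for n,q in dict(c1=(88,300),c2=(155,279),c3=(228,486),c4=(155,508)).items(): print(n,ray(p,g(*q),.016))
print("knob disc", ray(p,(315+238/8,115+197/8),.115))
print("ticks", ray(p,(315+310/8,115+275/8),.104))
c=lambda u,v:(245+u/6,155+v/6)
for q,z in [((153,365),.04),((330,365),.04),((153,418),.04),((330,418),.04),((64,342),.044),((417,342),.044),((90,230),.038),((390,230),.038)]: print(ray(p,c(*q),z))
print("notepad",[ray(p,q,.008)[:2] for q in((257,247),(293,240),(298,260),(262,268))])
s=state();print(Ro.from_rotvec(s["tool_rot"]).as_matrix())
W=camera_params("wrist");R=W["R"];c=-R.T@W["t"];RT=Ro.from_rotvec(s["tool_rot"])
print("wristcam in tool",RT.inv().apply(c-s["eef_pos"]), (RT.inv().as_matrix()@R.T))
E
```

```text
cass top c [0.57198506 0.26737847 0.06      ] base [0.56049914 0.2827891  0.        ]
c1 [0.44378651 0.29072264 0.016     ]
c2 [0.45496056 0.25429824 0.016     ]
c3 [0.34172204 0.21292259 0.016     ]
c4 [0.33035322 0.25219195 0.016     ]
knob disc [ 0.6509338  -0.15984574  0.115     ]
ticks [ 0.62774907 -0.18419277  0.104     ]
[0.46333143 0.03577489 0.04      ]
[ 0.46247881 -0.04375868  0.04      ]
[0.43940282 0.03594844 0.04      ]
[ 0.43854113 -0.04337005  0.04      ]
[0.47364438 0.07548427 0.044     ]
[ 0.47195747 -0.08279539  0.044     ]
[0.52551948 0.06390829 0.038     ]
[ 0.52411208 -0.07205489  0.038     ]
notepad [array([0.38169476, 0.07412207]), array([ 0.39978186, -0.0247931 ]), array([ 0.34500107, -0.03767835]), array([0.32446752, 0.06069457])]
[[ 9.29854733e-01  3.67926327e-01 -6.27756279e-04]
 [ 3.67926861e-01 -9.29853243e-01  1.66462529e-03]
 [ 2.87382566e-05 -1.77882810e-03 -9.99998417e-01]]
wristcam in tool [ 8.24840800e-02  1.05137439e-04 -1.45842574e-01] [[ 9.56992398e-04 -9.48367321e-01 -3.17172679e-01]
 [ 9.99998152e-01  3.78695812e-04  1.88492874e-03]
 [-1.66749285e-03 -3.17173897e-01  9.48365931e-01]]
```

{"op": "step_arm", "data": {
  "rows": [
    {"dx": 0.311, "dy": -0.215, "dz": -0.0525},
    {"dx": 0.311, "dy": -0.215, "dz": -0.0525},
    {"dx": 0.311, "dy": -0.215, "dz": -0.0525},
    {"dx": 0.311, "dy": -0.215, "dz": -0.0525},
    {"dx": 0.311, "dy": -0.215, "dz": -0.0525},
    {"dx": 0.311, "dy": -0.215, "dz": -0.0525},
    {"dx": 0.311, "dy": -0.215, "dz": -0.0525},
    {"dx": 0.311, "dy": -0.215, "dz": -0.0525},
    {"dx": 0.311, "dy": -0.215, "dz": -0.0525},
    {"dx": 0.311, "dy": -0.215, "dz": -0.0525},
    {"dx": 0.108, "dy": -0.356},
    {"dx": 0.108, "dy": -0.356},
    {"dx": 0.108, "dy": -0.356},
    {"dx": 0.108, "dy": -0.356},
    {"dx": 0.108, "dy": -0.356},
    {"dx": 0.108, "dy": -0.356},
    {"dx": 0.108, "dy": -0.356},
    {"dx": 0.108, "dy": -0.356},
    {"dx": 0.108, "dy": -0.356},
    {"dx": 0.108, "dy": -0.356}
  ]
}}

```text
invalid input at $.rows[0]: expected keys dx, dy, dz, ax, ay, az, gripper
```

{"op": "step_arm", "data": {
  "rows": [
    {"dx": 0.108, "dy": -0.356},
    {"az": 0.1},
    {}
  ]
}}

```text
invalid input at $.rows[0]: expected keys dx, dy, dz, ax, ay, az, gripper
```

```bash
python3 - <<'E'
from h import *
s=state();print(s["time_s"],s["eef_pos"],s["joints"],np.linalg.norm(s["joint_vel"]))
shot("wrist","w1");shot("top","t1")
E
```

```text
0.15 [ 0.24813644 -0.62713627  0.2376614 ] [-1.23094098e+00  2.64597039e-01  1.60506254e+00 -3.86390212e-05
  1.27371176e+00 -3.69118372e-02] 0.004879707115368983
```

View pics/w1.png

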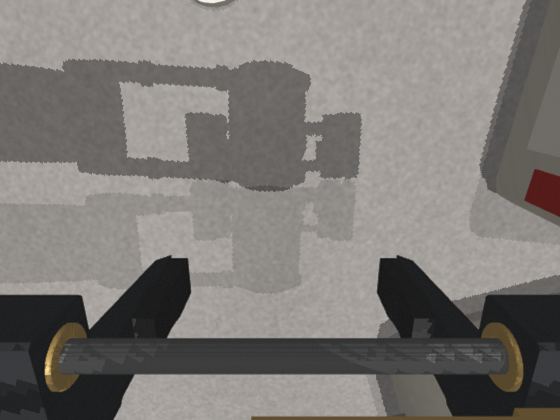

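Both move calls were refused because every row needs all seven keys, so the arm hasn't moved and the picture is unchanged. I'll resend with full rows.

{"op": "step_arm", "data": {
  "rows": [
    {"dx": 0.311, "dy": -0.215, "dz": -0.0525, "ax": 0, "ay": 0, "az": 0, "gripper": 100},
    {"dx": 0.311, "dy": -0.215, "dz": -0.0525, "ax": 0, "ay": 0, "az": 0, "gripper": 100},
    {"dx": 0.311, "dy": -0.215, "dz": -0.0525, "ax": 0, "ay": 0, "az": 0, "gripper": 100},
    {"dx": 0.311, "dy": -0.215, "dz": -0.0525, "ax": 0, "ay": 0, "az": 0, "gripper": 100},
    {"dx": 0.311, "dy": -0.215, "dz": -0.0525, "ax": 0, "ay": 0, "az": 0, "gripper": 100},
    {"dx": 0.311, "dy": -0.215, "dz": -0.0525, "ax": 0, "ay": 0, "az": 0, "gripper": 100},
    {"dx": 0.311, "dy": -0.215, "dz": -0.0525, "ax": 0, "ay": 0, "az": 0, "gripper": 100},
    {"dx": 0.311, "dy": -0.215, "dz": -0.0525, "ax": 0, "ay": 0, "az": 0, "gripper": 100},
    {"dx": 0.311, "dy": -0.215, "dz": -0.0525, "ax": 0, "ay": 0, "az": 0, "gripper": 100},
    {"dx": 0.311, "dy": -0.215, "dz": -0.0525, "ax": 0, "ay": 0, "az": 0, "gripper": 100},
    {"dx": 0.108, "dy": -0.356, "dz": 0, "ax": 0, "ay": 0, "az": 0, "gripper": 100},
    {"dx": 0.108, "dy": -0.356, "dz": 0, "ax": 0, "ay": 0, "az": 0, "gripper": 100},
    {"dx": 0.108, "dy": -0.356, "dz": 0, "ax": 0, "ay": 0, "az": 0, "gripper": 100},
    {"dx": 0.108, "dy": -0.356, "dz": 0, "ax": 0, "ay": 0, "az": 0, "gripper": 100},
    {"dx": 0.108, "dy": -0.356, "dz": 0, "ax": 0, "ay": 0, "az": 0, "gripper": 100},
    {"dx": 0.108, "dy": -0.356, "dz": 0, "ax": 0, "ay": 0, "az": 0, "gripper": 100},
    {"dx": 0.108, "dy": -0.356, "dz": 0, "ax": 0, "ay": 0, "az": 0, "gripper": 100},
    {"dx": 0.108, "dy": -0.356, "dz": 0, "ax": 0, "ay": 0, "az": 0, "gripper": 100},
    {"dx": 0.108, "dy": -0.356, "dz": 0, "ax": 0, "ay": 0, "az": 0, "gripper": 100},
    {"dx": 0.108, "dy": -0.356, "dz": 0, "ax": 0, "ay": 0, "az": 0, "gripper": 100}
  ]
}}

```text
time_s: 2.25
eef_pos: [0.4632, 0.1963, 0.3019]
tool_rot: [-3.086, -0.589, -0.001]
ft_force: [1.2, -0.6, -0.3]
width: 1.002
```

{"op": "step_arm", "data": {
  "rows": [
    {"dx": 0.108, "dy": -0.356, "dz": 0, "ax": 0, "ay": 0, "az": 0, "gripper": 100},
    {"dx": 0, "dy": 0, "dz": 0, "ax": 0, "ay": 0, "az": 0, "gripper": 100},
    {"dx": 0, "dy": 0, "dz": 0, "ax": 0, "ay": 0, "az": 0, "gripper": 100}
  ]
}}

```text
time_s: 2.55
eef_pos: [0.4597, 0.2396, 0.3015]
tool_rot: [3.084, 0.592, -0.001]
ft_force: [0.1, -0.5, -0.3]
width: 0.997
```

```bash
python3 - <<'E'
from h import *
s=state();print(s["time_s"],s["eef_pos"],s["joints"],np.linalg.norm(s["joint_vel"]))
shot("wrist","w2");shot("top","t2")
E
```

```text
2.55 [0.45966699 0.23962739 0.30145299] [ 4.32866401e-01 -6.86373383e-02  1.85208742e+00 -5.79397757e-04
  1.35887015e+00  1.62429099e+00] 0.044396667767289684
```

View pics/w2.png

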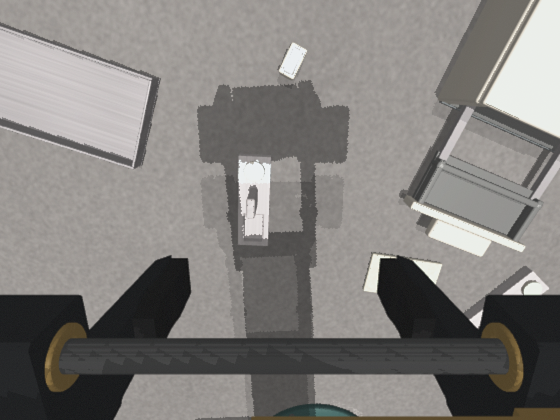

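The wrist view shows the cassette at (292,60), the carrier at (254,200), nearly aligned with the tool, and the tray at (480,195). I'll take crops of each.

```bash
python3 - <<'E'
import cv2
im=cv2.imread("pics/w2.png")
a=cv2.resize(im[30:90,260:330],None,fx=8,fy=8,interpolation=cv2.INTER_CUBIC)
b=cv2.resize(im[145:255,225:285],None,fx=5,fy=5,interpolation=cv2.INTER_CUBIC)
c=cv2.resize(im[90:260,390:560],None,fx=3.5,fy=3.5,interpolation=cv2.INTER_CUBIC)
for n,x in zip("abc",(a,b,c)): cv2.imwrite(f"pics/w2{n}.png",x)
E
```

```text
(no output)
```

View pics/w2a.png

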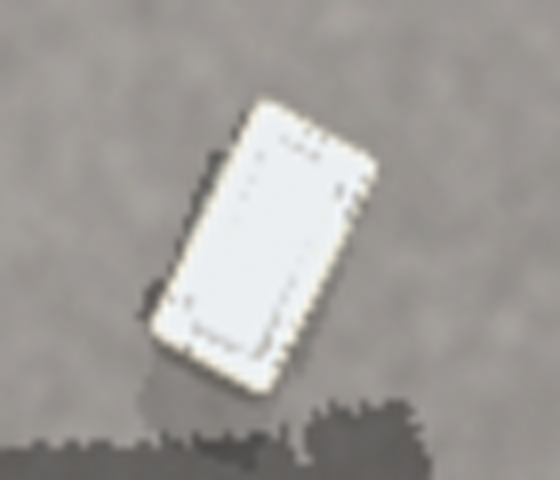

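View pics/w2b.png

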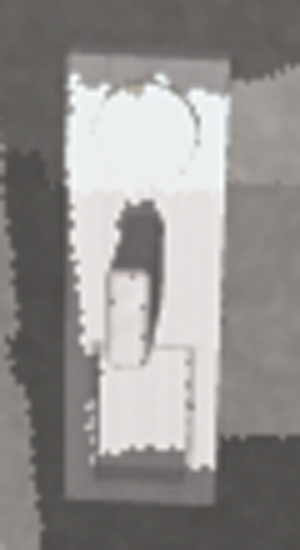

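View pics/w2c.png

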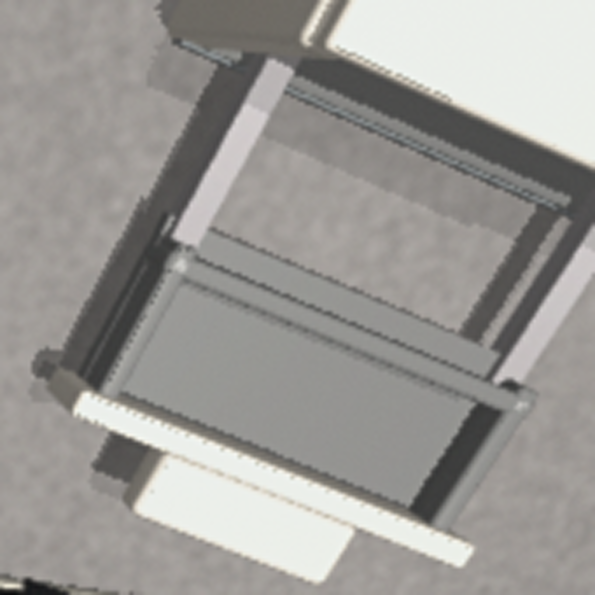

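```bash
python3 - <<'E'
from h import *
p=load("w2"); s=state()
a=lambda u,v:(260+u/8,30+v/8); b=lambda u,v:(225+u/5,145+v/5); c=lambda u,v:(390+u/3.5,90+v/3.5)
def rep(n,q,z,f):
    P=np.array([ray(p,f(*x),z) for x in q]);print(n,P.mean(0).round(4),"\n",P[:,:2].round(4))
    print("  edges",[ (round(float(np.linalg.norm(P[i]-P[i-1]))*1000,1), round(float(np.degrees(np.arctan2(*(P[i]-P[i-1])[[1,0]]))),1)) for i in range(len(P))])
rep("cass",[(265,97),(378,165),(265,393),(152,322)],.06,a)
rep("carrier",[(70,53),(230,63),(215,500),(65,497)],.016,b)
rep("fin",[(110,270),(152,272),(147,365),(106,362)],.065,b)
rep("pocket",[(100,345),(192,347),(185,475),(97,468)],.016,b)
rep("ledge",[(155,455),(355,525),(322,582),(133,508)],.04,c)
rep("plate",[(80,392),(475,545)],.044,c)
rep("rearwall",[(178,258),(522,402)],.038,c)
print("tool yaw",np.degrees(np.arctan2(*Ro.from_rotvec(s["tool_rot"]).as_matrix()[[1,0],0])))
E
```

```text
cass [0.5649 0.2702 0.06  ] 
 [[0.5809 0.2767]
 [0.579  0.2605]
 [0.5486 0.2635]
 [0.5512 0.2802]]
  edges [(29.9, -6.7), (16.3, -96.8), (30.5, 174.4), (16.9, 81.3)]
carrier [0.3933 0.2529 0.016 ] 
 [[0.4434 0.291 ]
 [0.4557 0.2535]
 [0.3441 0.2147]
 [0.3301 0.2523]]
  edges [(119.7, 18.9), (39.4, -71.8), (118.1, -160.8), (40.1, 110.5)]
fin [0.4014 0.2557 0.065 ] 
 [[0.4105 0.2636]
 [0.4136 0.2546]
 [0.3921 0.2478]
 [0.3893 0.2569]]
  edges [(22.3, 17.5), (9.5, -71.1), (22.6, -162.6), (9.5, 107.3)]
pocket [0.3615 0.2415 0.016 ] 
 [[0.3742 0.2582]
 [0.3826 0.2358]
 [0.348  0.2247]
 [0.3412 0.2472]]
  edges [(34.8, 18.5), (23.9, -69.6), (36.3, -162.2), (23.5, 106.8)]
ledge [ 0.4529 -0.0021  0.04  ] 
 [[ 0.4625  0.0391]
 [ 0.4656 -0.0413]
 [ 0.4416 -0.0425]
 [ 0.4418  0.0363]]
  edges [(20.9, 7.6), (80.4, -87.8), (24.0, -177.2), (78.8, 89.9)]
plate [ 0.4748 -0.0029  0.044 ] 
 [[ 0.474   0.0768]
 [ 0.4755 -0.0826]]
  edges [(159.4, 90.6), (159.4, -89.4)]
rearwall [ 0.5272 -0.0028  0.038 ] 
 [[ 0.5272  0.066 ]
 [ 0.5272 -0.0716]]
  edges [(137.6, 90.0), (137.6, -90.0)]
tool yaw 21.56353956773036
```

{"op": "step_arm", "data": {
  "rows": [
    {"dx": 0.182, "dy": 0.017, "dz": 0.25, "ax": 0, "ay": 0, "az": 0, "gripper": 100},
    {"dx": 0.182, "dy": 0.017, "dz": 0.25, "ax": 0, "ay": 0, "az": 0, "gripper": 100},
    {"dx": 0.182, "dy": 0.017, "dz": 0.25, "ax": 0, "ay": 0, "az": 0, "gripper": 100},
    {"dx": 0.182, "dy": 0.017, "dz": 0.25, "ax": 0, "ay": 0, "az": 0, "gripper": 100},
    {"dx": 0.182, "dy": 0.017, "dz": 0.25, "ax": 0, "ay": 0, "az": 0, "gripper": 100},
    {"dx": 0, "dy": 0, "dz": 0, "ax": 0, "ay": 0, "az": 0.234, "gripper": 80},
    {"dx": 0, "dy": 0, "dz": 0, "ax": 0, "ay": 0, "az": 0.234, "gripper": 60},
    {"dx": 0, "dy": 0, "dz": 0, "ax": 0, "ay": 0, "az": 0.234, "gripper": 60},
    {"dx": 0, "dy": 0, "dz": 0, "ax": 0, "ay": 0, "az": 0.234, "gripper": 60},
    {"dx": 0, "dy": 0, "dz": 0, "ax": 0, "ay": 0, "az": 0, "gripper": 60}
  ]
}}

```text
time_s: 3.65
eef_pos: [0.566, 0.2676, 0.1517]
tool_rot: [3.136, -0.183, -0.0]
ft_force: [-0.0, -0.3, 0.5]
width: 0.598
```

```bash
python3 - <<'E'
from h import *
s=state();print(s["time_s"],s["eef_pos"],s["width"])
delta([.565,.2702,.021],np.radians(-96.5))
p=shot("wrist","w3");print(proj(p,[[.565,.2702,.06],[.565,.2702,.0]]), "tcp",proj(p,s["eef_pos"]))
E
```

```text
3.65 [0.56598794 0.2676088  0.15174066] 0.597686480689833
opt [-0.011 -0.021  1.089] [ 0.001  0.    -0.006] j6 2.089323789268191
opt [-0.011 -0.021  1.089] [ 0.000e+00 -1.000e-03  5.994e+00] j6 2.089323789268191
opt [-0.011 -0.021  1.089] [ 0.000e+00 -1.000e-03  5.994e+00] j6 2.089323789268191
[[279.15370881 212.45401612]
 [279.84551716 189.66126019]] tcp [[282.42989113 275.30015638]]
```

View pics/w3.png

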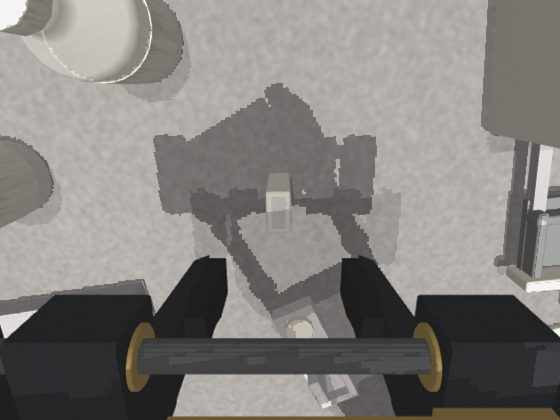

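```bash
python3 - <<'E'
from h import *
p=load("t2")
print("capL",ray(p,(93,157),.15),"capR",ray(p,(141,121),.15))
import cv2
im=cv2.imread("pics/t2.png");cv2.imwrite("pics/t2c.png",cv2.resize(im[100:260,60:220],None,fx=3.5,fy=3.5,interpolation=cv2.INTER_CUBIC))
for c in ([.6,.41],[.685,.31]):
  pass
E
```

```text
capL [0.60179485 0.47374978 0.15      ] capR [0.69372333 0.35756727 0.15      ]
```

View pics/t2c.png

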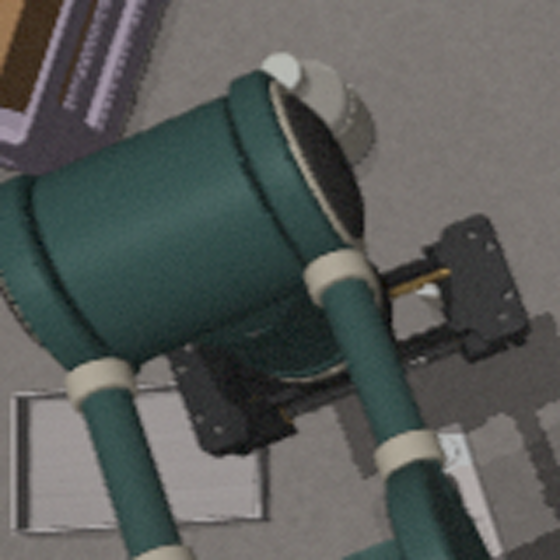

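The cassette top is at (279,213), matching the prediction, and the bottles clear the gripper body. Now I'll descend and grip.

{"op": "step_arm", "data": {
  "rows": [
    {"dx": -0.011, "dy": -0.021, "dz": 0.272, "ax": 0, "ay": 0, "az": 0, "gripper": 60},
    {"dx": 0, "dy": 0, "dz": 0.272, "ax": 0, "ay": 0, "az": 0, "gripper": 60},
    {"dx": 0, "dy": 0, "dz": 0.272, "ax": 0, "ay": 0, "az": 0, "gripper": 60},
    {"dx": 0, "dy": 0, "dz": 0.2, "ax": 0, "ay": 0, "az": 0, "gripper": 60},
    {"dx": 0, "dy": 0, "dz": 0.07, "ax": 0, "ay": 0, "az": 0, "gripper": 60},
    {"dx": 0, "dy": 0, "dz": 0, "ax": 0, "ay": 0, "az": 0, "gripper": 40},
    {"dx": 0, "dy": 0, "dz": 0, "ax": 0, "ay": 0, "az": 0, "gripper": 25},
    {"dx": 0, "dy": 0, "dz": 0, "ax": 0, "ay": 0, "az": 0, "gripper": 10},
    {"dx": 0, "dy": 0, "dz": 0, "ax": 0, "ay": 0, "az": 0, "gripper": 0},
    {"dx": 0, "dy": 0, "dz": 0, "ax": 0, "ay": 0, "az": 0, "gripper": 0},
    {"dx": 0, "dy": 0, "dz": 0, "ax": 0, "ay": 0, "az": 0, "gripper": 0}
  ],
  "grip_force": 15
}}

```text
time_s: 4.8
eef_pos: [0.5654, 0.2727, 0.0228]
tool_rot: [-3.136, 0.177, -0.003]
ft_force: [0.1, -0.7, 5.7]
width: 0.201
```

```bash
python3 - <<'E'
from h import *
s=state();print(s["time_s"],s["eef_pos"],s["width"]*88, s["ft_force"])
shot("wrist","w4")
E
```

```text
4.8 [0.56536417 0.27274808 0.02283217] 17.645072016580674 [ 0.11758315 -0.72876956  5.67655338]
```

View pics/w4.png

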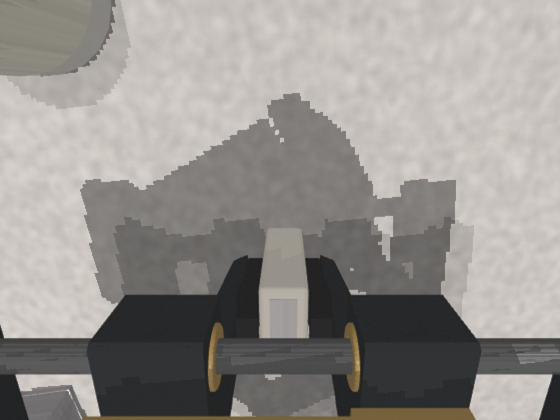

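```bash
python3 - <<'E'
from h import *
s=state();p=load("w4")
a=ray(p,(260,289),.0618);b=ray(p,(307,289),.0618);c=ray(p,(267,229),.0018);d=ray(p,(302,229),.0018)
R=Ro.from_rotvec(s["tool_rot"])
for q in(a,b,c,d): print(q,R.inv().apply(q-s["eef_pos"])*1000)
E
```

```text
[0.58270352 0.27849448 0.0618    ] [ 16.67828997  -7.69044653 -38.93696387]
[0.58087764 0.26230129 0.0618    ] [ 16.69057277   8.6053499  -38.95359696]
[0.58088894 0.27895468 0.0018    ] [14.70298991 -7.8816998  21.05941991]
[0.57889022 0.26121887 0.0018    ] [14.71752537  9.96635463 21.04120461]
```

{"op": "step_arm", "data": {
  "rows": [
    {"dx": 0, "dy": 0, "dz": -0.2, "ax": 0, "ay": 0, "az": 0, "gripper": 0},
    {"dx": 0, "dy": 0, "dz": -0.35, "ax": 0, "ay": 0, "az": 0, "gripper": 0},
    {"dx": 0, "dy": 0, "dz": -0.35, "ax": 0, "ay": 0, "az": 0, "gripper": 0},
    {"dx": 0, "dy": 0, "dz": 0, "ax": 0, "ay": 0, "az": 0, "gripper": 0}
  ]
}}

```text
time_s: 5.25
eef_pos: [0.5688, 0.2744, 0.1367]
tool_rot: [-3.131, 0.177, -0.017]
ft_force: [0.5, 0.1, 0.5]
width: 0.201
```

```bash
python3 - <<'E'
from h import *
s=state();print(s["time_s"],s["eef_pos"],s["width"]*88, s["ft_force"])
shot("wrist","w5")
delta([.3595,.2413,.1],np.radians(-90+18.7))
E
```

```text
5.25 [0.56877979 0.274368   0.13673385] 17.66291492878644 [0.52521882 0.07505229 0.53436207]
opt [-1.69   0.464  0.267] [-0.005 -0.014 -0.839] j6 2.0938375655211243
opt [-1.69   0.464  0.267] [-0.02   0.006  5.161] j6 2.0938375655211243
opt [-1.69   0.464  0.267] [-0.02   0.006  5.161] j6 2.0938375655211243
```

View pics/w5.png

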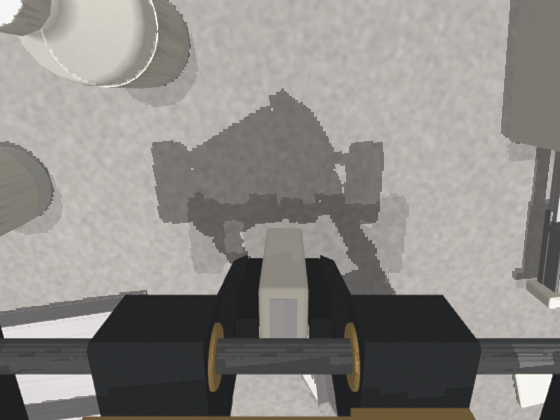

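{"op": "step_arm", "data": {
  "rows": [
    {"dx": -0.282, "dy": 0.077, "dz": 0, "ax": 0, "ay": 0, "az": 0, "gripper": 0},
    {"dx": -0.282, "dy": 0.077, "dz": 0, "ax": 0, "ay": 0, "az": 0, "gripper": 0},
    {"dx": -0.282, "dy": 0.077, "dz": 0, "ax": 0, "ay": 0, "az": 0, "gripper": 0},
    {"dx": -0.282, "dy": 0.077, "dz": 0, "ax": 0, "ay": 0, "az": 0, "gripper": 0},
    {"dx": -0.282, "dy": 0.077, "dz": 0, "ax": 0, "ay": 0, "az": 0, "gripper": 0},
    {"dx": -0.282, "dy": 0.077, "dz": 0, "ax": 0, "ay": 0, "az": 0, "gripper": 0},
    {"dx": 0, "dy": 0, "dz": 0, "ax": 0, "ay": 0, "az": -0.28, "gripper": 0},
    {"dx": 0, "dy": 0, "dz": 0, "ax": 0, "ay": 0, "az": -0.28, "gripper": 0},
    {"dx": 0, "dy": 0, "dz": 0, "ax": 0, "ay": 0, "az": -0.28, "gripper": 0},
    {"dx": 0, "dy": 0, "dz": 0, "ax": 0, "ay": 0, "az": 0, "gripper": 0},
    {"dx": 0, "dy": 0, "dz": 0, "ax": 0, "ay": 0, "az": 0, "gripper": 0}
  ]
}}

```text
time_s: 6.4
eef_pos: [0.3554, 0.2397, 0.1281]
tool_rot: [3.1, 0.505, -0.004]
ft_force: [0.0, -0.0, -1.3]
width: 0.203
```

```bash
python3 - <<'E'
from h import *
s=state();print(s["time_s"],s["eef_pos"],s["tool_rot"],s["width"]*88)
delta([.3595,.2413,.0268],np.radians(-90+18.7))
shot("wrist","w6"); shot("side","s6"); 
E
```

```text
6.4 [0.35542205 0.23967643 0.12812821] [ 3.09983033  0.50521276 -0.00362572] 17.88020465943559
opt [ 0.039 -0.002  0.844] [ 0.001  0.005 -0.006] j6 1.7827982397709017
opt [ 0.039 -0.002  0.844] [ 7.000e-03 -1.000e-03  5.994e+00] j6 1.7827982397709017
opt [ 0.039 -0.002  0.844] [ 7.000e-03 -1.000e-03  5.994e+00] j6 1.7827982397709017
```

View pics/w6.png

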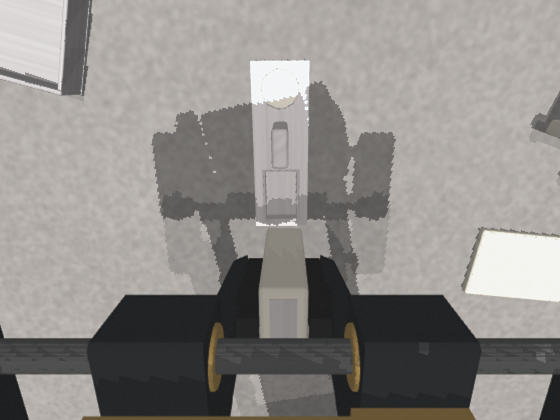

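View pics/s6.png

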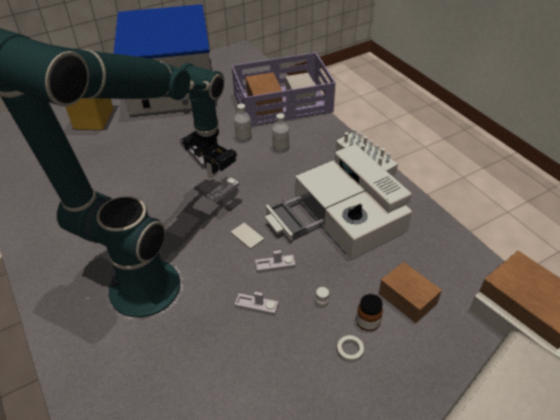

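The wrist view shows the carrier ahead, with disc (280,88), fin (280,147) and pocket (281,193). I'll measure it closely.

```bash
python3 - <<'E'
import cv2
im=cv2.imread("pics/w6.png")
cv2.imwrite("pics/w6a.png",cv2.resize(im[50:240,230:330],None,fx=4,fy=4,interpolation=cv2.INTER_CUBIC)[:600*2][:760])
cv2.imwrite("pics/w6b.png",cv2.resize(im[150:235,240:320],None,fx=7,fy=7,interpolation=cv2.INTER_CUBIC))
E
```

```text
(no output)
```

View pics/w6b.png

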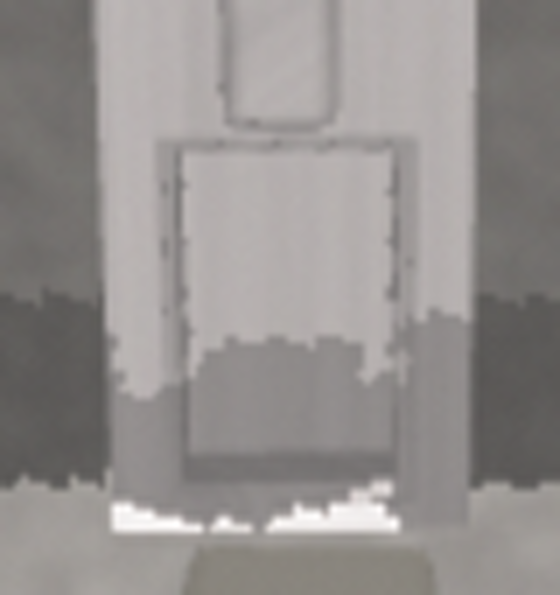

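View pics/w6a.png

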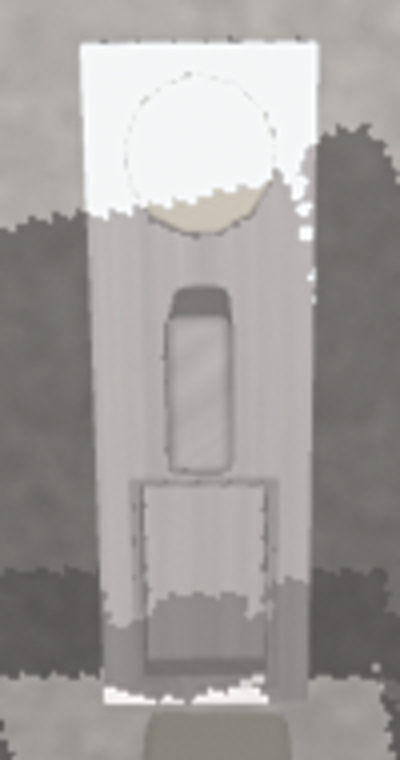

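```bash
python3 - <<'E'
from h import *
p=load("w6")
a=lambda u,v:(230+u/4,50+v/4); b=lambda u,v:(240+u/7,150+v/7)
def rep(n,q,z,f):
    P=np.array([ray(p,f(*x),z) for x in q]);print(n,P.mean(0).round(4))
    print("  edges",[ (round(float(np.linalg.norm(P[i]-P[i-1]))*1000,1), round(float(np.degrees(np.arctan2(*(P[i]-P[i-1])[[1,0]]))),1)) for i in range(len(P))]);return P.mean(0)
c=rep("carrier",[(80,42),(318,42),(307,703),(104,703)],.016,a)
pk=rep("pocket",[(162,140),(416,140),(408,482),(168,482)],.016,b)
f=rep("fin",[(168,315),(231,315),(231,470),(170,470)],.065,a)
x=np.array([np.cos(np.radians(18.9)),np.sin(np.radians(18.9)),0])
print("pocket from c",c-.036*x,"from fin",f-.044*x)
E
```

```text
carrier [0.3929 0.2538 0.016 ]
  edges [(120.3, 19.1), (40.3, -71.4), (120.3, -161.1), (39.9, 108.5)]
pocket [0.3599 0.2424 0.016 ]
  edges [(38.9, 18.5), (27.1, -71.5), (38.9, -161.9), (26.8, 108.5)]
fin [0.4011 0.2566 0.065 ]
  edges [(22.9, 18.7), (9.2, -71.4), (22.9, -161.2), (9.2, 108.5)]
pocket from c [0.35885907 0.24214906 0.016     ] from fin [0.35943469 0.24236448 0.065     ]
```

{"op": "step_arm", "data": {
  "rows": [
    {"dx": 0.035, "dy": -0.01, "dz": 0.2, "ax": 0, "ay": 0, "az": 0, "gripper": 0},
    {"dx": 0, "dy": 0, "dz": 0.25, "ax": 0, "ay": 0, "az": 0, "gripper": 0},
    {"dx": 0, "dy": 0, "dz": 0.2, "ax": 0, "ay": 0, "az": 0, "gripper": 0},
    {"dx": 0, "dy": 0, "dz": 0, "ax": 0, "ay": 0, "az": 0, "gripper": 0},
    {"dx": 0, "dy": 0, "dz": 0, "ax": 0, "ay": 0, "az": 0, "gripper": 0}
  ]
}}

```text
time_s: 7.0
eef_pos: [0.3597, 0.2425, 0.0512]
tool_rot: [3.1, 0.509, -0.002]
ft_force: [1.3, 0.2, -0.2]
width: 0.2
```

```bash
python3 - <<'E'
from h import *
s=state();print(s["time_s"],s["eef_pos"],s["tool_rot"],s["width"]*88)
delta([.3593,.2427,.0268],np.radians(-90+18.7))
p=shot("wrist","w7");
im=cv2.imread("pics/w7.png");cv2.imwrite("pics/w7a.png",cv2.resize(im[90:330,200:370],None,fx=3.3,fy=3.3,interpolation=cv2.INTER_CUBIC)[:790])
E
```

```text
7.0 [0.35966754 0.24247015 0.05122235] [ 3.09955283e+00  5.08954476e-01 -2.22707717e-03] 17.619088850468945
opt [-0.002 -0.003  0.204] [ 0.001  0.003 -0.002] j6 1.7809896452839735
opt [-0.002 -0.003  0.204] [ 4.000e-03 -1.000e-03  5.998e+00] j6 1.7809896452839735
opt [-0.002 -0.003  0.204] [ 4.000e-03 -1.000e-03  5.998e+00] j6 1.7809896452839735
```

View pics/w7a.png

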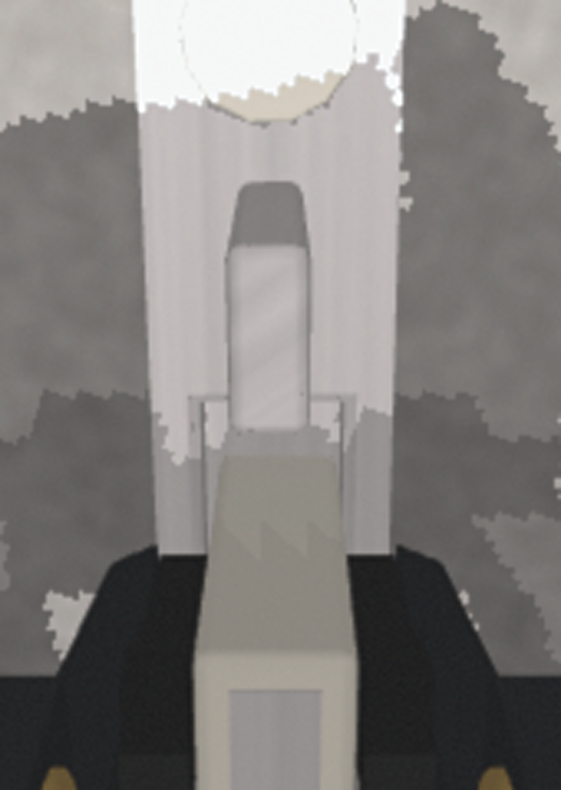

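The cassette lines up with the pocket in the crop: its bottom runs 220–340 and the pocket 190–355 with its floor 205–342. Now I'll lower it.

{"op": "step_arm", "data": {
  "rows": [
    {"dx": -0.002, "dy": -0.003, "dz": 0.06, "ax": 0, "ay": 0, "az": 0, "gripper": 0},
    {"dx": 0, "dy": 0, "dz": 0.05, "ax": 0, "ay": 0, "az": 0, "gripper": 0},
    {"dx": 0, "dy": 0, "dz": 0.05, "ax": 0, "ay": 0, "az": 0, "gripper": 0},
    {"dx": 0, "dy": 0, "dz": 0.025, "ax": 0, "ay": 0, "az": 0, "gripper": 0},
    {"dx": 0, "dy": 0, "dz": 0, "ax": 0, "ay": 0, "az": 0, "gripper": 0}
  ]
}}

```text
time_s: 7.55
eef_pos: [0.3592, 0.2426, 0.0286]
tool_rot: [3.099, 0.51, -0.002]
ft_force: [-0.0, 0.6, -0.6]
width: 0.201
```

```bash
python3 - <<'E'
from h import *
s=state();print(s["time_s"],s["eef_pos"],s["ft_force"],s["width"]*88)
delta([.3593,.2427,.0268],np.radians(-90+18.7))
E
```

```text
7.55 [0.35915031 0.2426386  0.02861647] [-0.02374396  0.56322872 -0.62057329] 17.73149650003878
opt [ 0.001 -0.     0.015] [0.001 0.002 0.   ] j6 1.7810567450609878
opt [ 0.001 -0.     0.015] [-4.e-03  1.e-03 -6.e+00] j6 1.7810567450609878
opt [ 0.001 -0.     0.015] [-4.e-03  1.e-03 -6.e+00] j6 1.7810567450609878
```

{"op": "step_arm", "data": {
  "rows": [
    {"dx": 0, "dy": 0, "dz": 0.015, "ax": 0, "ay": 0, "az": 0, "gripper": 0},
    {"dx": 0, "dy": 0, "dz": 0, "ax": 0, "ay": 0, "az": 0, "gripper": 0},
    {"dx": 0, "dy": 0, "dz": 0, "ax": 0, "ay": 0, "az": 0, "gripper": 25},
    {"dx": 0, "dy": 0, "dz": 0, "ax": 0, "ay": 0, "az": 0, "gripper": 35},
    {"dx": 0, "dy": 0, "dz": 0, "ax": 0, "ay": 0, "az": 0, "gripper": 50},
    {"dx": 0, "dy": 0, "dz": 0, "ax": 0, "ay": 0, "az": 0, "gripper": 50},
    {"dx": 0, "dy": 0, "dz": -0.2, "ax": 0, "ay": 0, "az": 0, "gripper": 50},
    {"dx": 0, "dy": 0, "dz": -0.35, "ax": 0, "ay": 0, "az": 0, "gripper": 50},
    {"dx": 0, "dy": 0, "dz": -0.35, "ax": 0, "ay": 0, "az": 0, "gripper": 50},
    {"dx": 0, "dy": 0, "dz": 0, "ax": 0, "ay": 0, "az": 0, "gripper": 50},
    {"dx": 0, "dy": 0, "dz": 0, "ax": 0, "ay": 0, "az": 0, "gripper": 50}
  ]
}}

```text
time_s: 8.65
eef_pos: [0.3605, 0.2435, 0.1367]
tool_rot: [-3.099, -0.51, -0.005]
ft_force: [-0.3, 0.3, -0.9]
width: 0.501
```

```bash
python3 - <<'E'
from h import *
s=state();print(s["time_s"],s["eef_pos"],s["ft_force"],s["width"]*88)
p=shot("wrist","w8")
im=cv2.imread("pics/w8.png");cv2.imwrite("pics/w8a.png",cv2.resize(im[60:260,210:350],None,fx=4,fy=4,interpolation=cv2.INTER_CUBIC)[:790])
delta([.4009,.2562,.031],np.radians(-90+18.7))
E
```

```text
8.65 [0.36052476 0.24351704 0.13669198] [-0.26975764  0.29106134 -0.94002662] 44.109939393710306
opt [0.364 0.005 0.868] [-0. -0.  0.] j6 1.7810135420205098
opt [0.364 0.005 0.868] [ 0. -0. -6.] j6 1.7810135420205098
opt [0.364 0.005 0.868] [ 0. -0. -6.] j6 1.7810135420205098
```

View pics/w8a.png

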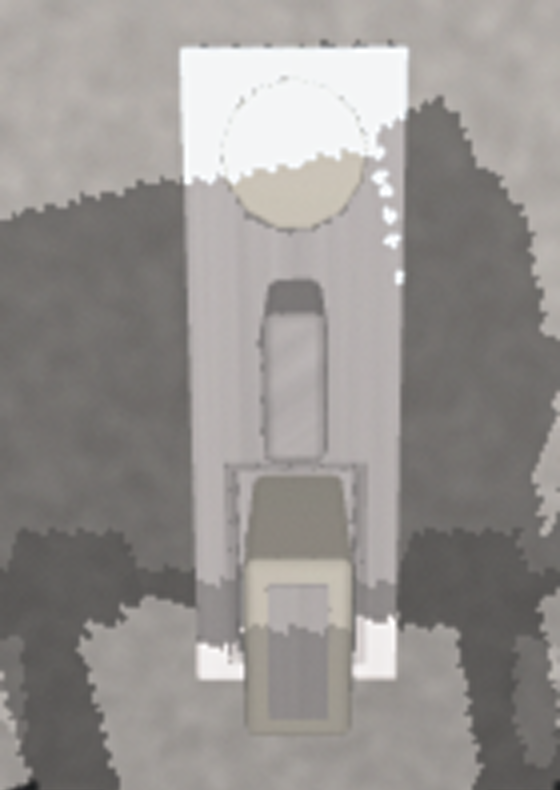

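```bash
python3 - <<'E'
from h import *
p=load("w8")
f=lambda u,v:(210+u/4,60+v/4)
print(ray(p,f(299,647),.064), "fin",ray(p,f(295,385),.065))
P=[ray(p,f(*q),.016) for q in((180,47),(408,47),(397,680),(197,680))];print(np.mean(P,0))
E
```

```text
[0.35991792 0.24192077 0.064     ] fin [0.40125295 0.2566738  0.065     ]
[0.39281446 0.25360547 0.016     ]
```

{"op": "step_arm", "data": {
  "rows": [
    {"dx": 0.18, "dy": 0.003, "dz": 0.1, "ax": 0, "ay": 0, "az": 0, "gripper": 50},
    {"dx": 0.18, "dy": 0.002, "dz": 0.1, "ax": 0, "ay": 0, "az": 0, "gripper": 50},
    {"dx": 0.002, "dy": 0, "dz": 0.2, "ax": 0, "ay": 0, "az": 0, "gripper": 50},
    {"dx": 0, "dy": 0, "dz": 0.2, "ax": 0, "ay": 0, "az": 0, "gripper": 50},
    {"dx": 0, "dy": 0, "dz": 0.15, "ax": 0, "ay": 0, "az": 0, "gripper": 50},
    {"dx": 0, "dy": 0, "dz": 0.11, "ax": 0, "ay": 0, "az": 0, "gripper": 50},
    {"dx": 0, "dy": 0, "dz": 0, "ax": 0, "ay": 0, "az": 0, "gripper": 50}
  ]
}}

```text
time_s: 9.4
eef_pos: [0.398, 0.2546, 0.0288]
tool_rot: [3.097, 0.51, -0.011]
ft_force: [-0.2, -0.1, -0.2]
width: 0.497
```

```bash
python3 - <<'E'
from h import *
s=state();print(s["time_s"],s["eef_pos"],s["ft_force"],s["width"]*88)
p=shot("wrist","w9")
delta([.4008,.2563,.031],np.radians(-90+18.7))
E
```

```text
9.4 [0.39803892 0.25463593 0.02882178] [-0.24376162 -0.06042968 -0.22213967] 43.7785761992901
opt [ 0.015 -0.003 -0.006] [0.002 0.008 0.   ] j6 1.7607093770923834
opt [ 0.015 -0.003 -0.006] [-1.3e-02  3.0e-03 -6.0e+00] j6 1.7607093770923834
opt [ 0.015 -0.003 -0.006] [-1.3e-02  3.0e-03 -6.0e+00] j6 1.7607093770923834
```

View pics/w9.png

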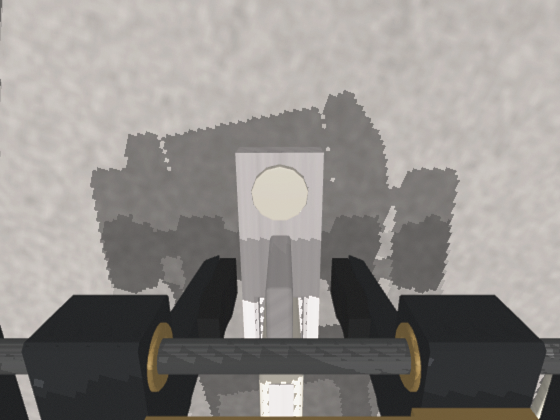

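{"op": "step_arm", "data": {
  "rows": [
    {"dx": 0, "dy": 0, "dz": 0, "ax": 0, "ay": 0, "az": 0, "gripper": 30},
    {"dx": 0, "dy": 0, "dz": 0, "ax": 0, "ay": 0, "az": 0, "gripper": 15},
    {"dx": 0, "dy": 0, "dz": 0, "ax": 0, "ay": 0, "az": 0, "gripper": 5},
    {"dx": 0, "dy": 0, "dz": 0, "ax": 0, "ay": 0, "az": 0, "gripper": 0},
    {"dx": 0, "dy": 0, "dz": 0, "ax": 0, "ay": 0, "az": 0, "gripper": 0},
    {"dx": 0, "dy": 0, "dz": 0, "ax": 0, "ay": 0, "az": 0, "gripper": 0}
  ],
  "grip_force": 45
}}

```text
time_s: 10.05
eef_pos: [0.4014, 0.2566, 0.0328]
tool_rot: [-3.099, -0.511, -0.002]
ft_force: [-0.1, 0.7, 3.6]
width: 0.108
```

```bash
python3 - <<'E'
from h import *
s=state();print(s["time_s"],s["eef_pos"],s["tool_rot"],s["ft_force"],s["width"]*88)
E
```

```text
10.05 [0.40140308 0.25664205 0.03283139] [-3.09932417e+00 -5.10629262e-01 -1.66390997e-03] [-0.10714243  0.68038714  3.61036431] 9.486854639102487
```

{"op": "step_arm", "data": {
  "rows": [
    {"dx": 0, "dy": 0, "dz": -0.05, "ax": 0, "ay": 0, "az": 0, "gripper": 0},
    {"dx": 0, "dy": 0, "dz": -0.1, "ax": 0, "ay": 0, "az": 0, "gripper": 0},
    {"dx": 0, "dy": 0, "dz": -0.18, "ax": 0, "ay": 0, "az": 0, "gripper": 0},
    {"dx": 0, "dy": 0, "dz": -0.2, "ax": 0, "ay": 0, "az": 0, "gripper": 0},
    {"dx": 0, "dy": 0, "dz": -0.2, "ax": 0, "ay": 0, "az": 0, "gripper": 0},
    {"dx": 0, "dy": 0, "dz": -0.2, "ax": 0, "ay": 0, "az": 0, "gripper": 0},
    {"dx": 0, "dy": 0, "dz": -0.15, "ax": 0, "ay": 0, "az": 0, "gripper": 0},
    {"dx": 0, "dy": 0, "dz": -0.08, "ax": 0, "ay": 0, "az": 0, "gripper": 0},
    {"dx": 0, "dy": 0, "dz": 0, "ax": 0, "ay": 0, "az": 0, "gripper": 0}
  ]
}}

```text
time_s: 10.95
eef_pos: [0.4019, 0.2568, 0.1733]
tool_rot: [-3.099, -0.51, -0.005]
ft_force: [-0.6, 0.2, -2.2]
width: 0.107
```

```bash
python3 - <<'E'
from h import *
s=state();print(s["time_s"],s["eef_pos"],s["tool_rot"],s["ft_force"],s["width"]*88)
p=shot("wrist","w10");p=shot("side","s10")
im=cv2.imread("pics/s10.png");cv2.imwrite("pics/s10a.png",cv2.resize(im[90:240,150:290],None,fx=4,fy=4,interpolation=cv2.INTER_CUBIC)[:790])
E
```

```text
10.95 [0.4018607  0.25681293 0.17326705] [-3.09867006 -0.51045077 -0.00504567] [-0.59211496  0.16214207 -2.17070278] 9.411232249096816
```

View pics/w10.png

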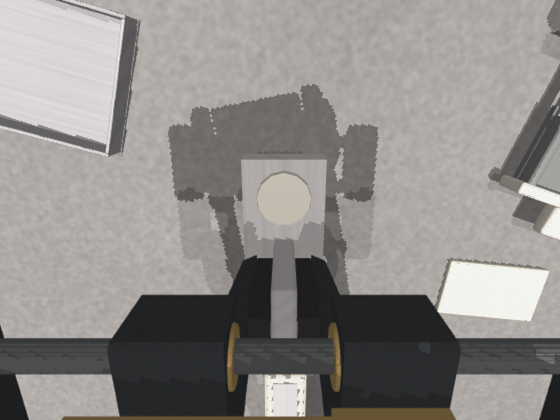

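View pics/s10a.png

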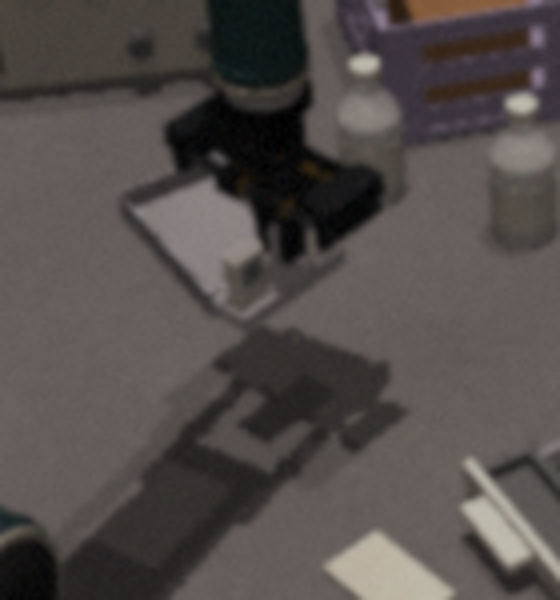

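The carrier is lifted and level, with the cassette still in it. Next I'll move to where the wrist camera looks straight at the tray.

{"op": "step_arm", "data": {
  "rows": [
    {"dx": -0.03, "dy": 0.09, "dz": 0, "ax": 0, "ay": 0, "az": 0, "gripper": 0},
    {"dx": -0.06, "dy": 0.18, "dz": 0, "ax": 0, "ay": 0, "az": 0, "gripper": 0},
    {"dx": -0.07, "dy": 0.21, "dz": 0, "ax": 0, "ay": 0, "az": 0, "gripper": 0},
    {"dx": -0.07, "dy": 0.21, "dz": 0, "ax": 0, "ay": 0, "az": 0, "gripper": 0},
    {"dx": -0.07, "dy": 0.21, "dz": 0, "ax": 0, "ay": 0, "az": 0, "gripper": 0},
    {"dx": -0.07, "dy": 0.21, "dz": 0, "ax": 0, "ay": 0, "az": 0, "gripper": 0},
    {"dx": -0.07, "dy": 0.21, "dz": 0, "ax": 0, "ay": 0, "az": 0, "gripper": 0},
    {"dx": -0.07, "dy": 0.21, "dz": 0, "ax": 0, "ay": 0, "az": 0, "gripper": 0},
    {"dx": -0.06, "dy": 0.18, "dz": 0, "ax": 0, "ay": 0, "az": 0, "gripper": 0},
    {"dx": -0.035, "dy": 0.09, "dz": 0, "ax": 0, "ay": 0, "az": 0, "gripper": 0},
    {"dx": 0, "dy": 0, "dz": 0, "ax": 0, "ay": 0, "az": 0, "gripper": 0},
    {"dx": 0, "dy": 0, "dz": 0, "ax": 0, "ay": 0, "az": 0, "gripper": 0}
  ]
}}

```text
time_s: 12.25
eef_pos: [0.4011, 0.0286, 0.1709]
tool_rot: [-3.099, -0.509, 0.001]
ft_force: [-0.5, 0.3, -2.1]
width: 0.106
```

```bash
python3 - <<'E'
from h import *
s=state();print(s["time_s"],s["eef_pos"],s["tool_rot"],s["joint_vel"].round(3))
p=shot("wrist","w11")
E
```

```text
12.25 [0.40106037 0.02859064 0.17088114] [-3.09933833e+00 -5.08930966e-01  1.45561226e-03] [ 0.021  0.    -0.006 -0.002  0.002 -0.   ]
```

View pics/w11.png

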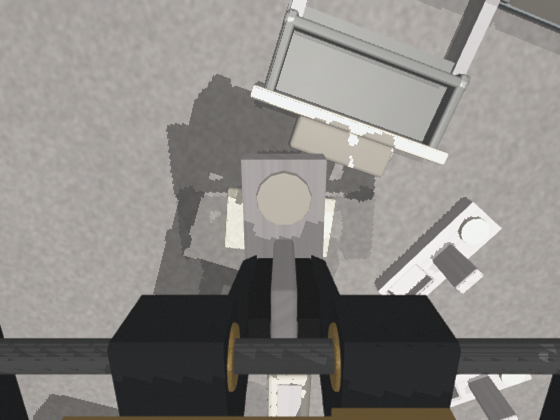

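```bash
python3 - <<'E'
import cv2
im=cv2.imread("pics/w11.png");cv2.imwrite("pics/w11a.png",cv2.resize(im[0:190,240:480],None,fx=3.1,fy=3.1,interpolation=cv2.INTER_CUBIC))
E
```

```text
(no output)
```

View pics/w11a.png

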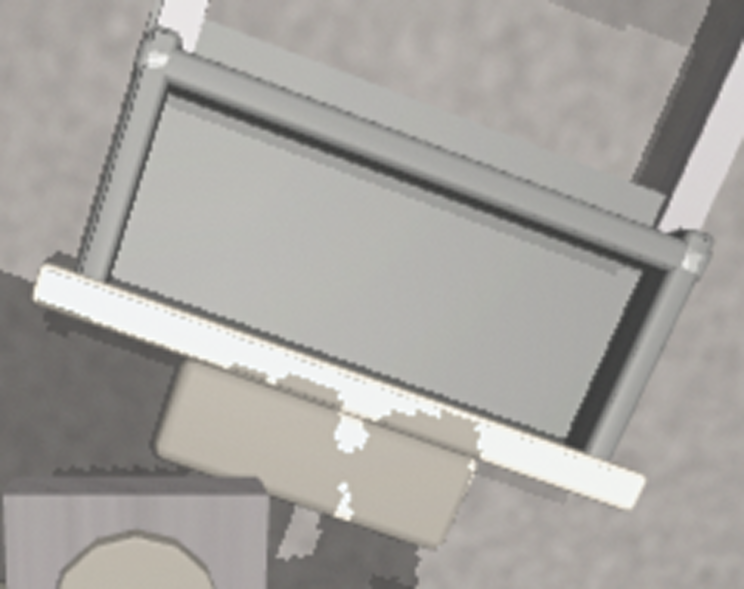

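```bash
python3 - <<'E'
from h import *
p=load("w11")
f=lambda u,v:(240+u/3.1,v/3.1)
for n,q,z in [("plate FL",(33,295),.044),("RL",(45,262),.044),("FR",(632,508),.044),("RR",(645,475),.044),
 ("rearL corner mid",(158,58),.038),("rearR",(693,252),.038),("frontL mid",(92,272),.038),("frontR mid",(598,455),.038),
 ("floor RL",(165,95),.038),("wall in R",(640,268),.024),("floor FL",(113,276),.024),("floor FR",(570,440),.024),
 ("ledge FL",(155,450),.04),("ledge FR",(437,545),.04)]: print(n,ray(p,f(*q),z).round(4))
p2=p
for pnt in ([.526,.061,.024],[.526,-.067,.024],[.48,.061,.024],[.48,-.067,.024],[.503,-.003,.024]):
    u=proj(p,[pnt])[0]; print(pnt,((u-[240,0])*3.1).round(0))
E
```

```text
plate FL [0.4671 0.076  0.044 ]
RL [0.4751 0.0755 0.044 ]
FR [ 0.4665 -0.0826  0.044 ]
RR [ 0.4751 -0.0818  0.044 ]
rearL corner mid [0.5253 0.0646 0.038 ]
rearR [ 0.5271 -0.0709  0.038 ]
frontL mid [0.4764 0.0645 0.038 ]
frontR mid [ 0.4757 -0.0711  0.038 ]
floor RL [0.5186 0.0605 0.038 ]
wall in R [ 0.5218 -0.0663  0.024 ]
floor FL [0.4771 0.0597 0.024 ]
floor FR [ 0.4768 -0.0686  0.024 ]
ledge FL [0.4411 0.0362 0.04  ]
ledge FR [ 0.4413 -0.0411  0.04  ]
[0.526, 0.061, 0.024] [172.  71.]
[0.526, -0.067, 0.024] [650. 252.]
[0.48, 0.061, 0.024] [112. 263.]
[0.48, -0.067, 0.024] [570. 426.]
[0.503, -0.003, 0.024] [381. 257.]
```

{"op": "step_arm", "data": {
  "rows": [
    {"dx": 0, "dy": 0, "dz": 0, "ax": 0, "ay": 0, "az": -0.12, "gripper": 0},
    {"dx": 0, "dy": 0, "dz": 0, "ax": 0, "ay": 0, "az": -0.2, "gripper": 0},
    {"dx": 0, "dy": 0, "dz": 0, "ax": 0, "ay": 0, "az": -0.25, "gripper": 0},
    {"dx": 0, "dy": 0, "dz": 0, "ax": 0, "ay": 0, "az": -0.25, "gripper": 0},
    {"dx": 0, "dy": 0, "dz": 0, "ax": 0, "ay": 0, "az": -0.25, "gripper": 0},
    {"dx": 0, "dy": 0, "dz": 0, "ax": 0, "ay": 0, "az": -0.25, "gripper": 0},
    {"dx": 0, "dy": 0, "dz": 0, "ax": 0, "ay": 0, "az": -0.25, "gripper": 0},
    {"dx": 0, "dy": 0, "dz": 0, "ax": 0, "ay": 0, "az": -0.25, "gripper": 0},
    {"dx": 0, "dy": 0, "dz": 0, "ax": 0, "ay": 0, "az": -0.25, "gripper": 0},
    {"dx": 0, "dy": 0, "dz": 0, "ax": 0, "ay": 0, "az": -0.2, "gripper": 0},
    {"dx": 0, "dy": 0, "dz": 0, "ax": 0, "ay": 0, "az": -0.107, "gripper": 0},
    {"dx": -0.03, "dy": 0.115, "dz": 0, "ax": 0, "ay": 0, "az": 0, "gripper": 0},
    {"dx": -0.05, "dy": 0.2, "dz": 0, "ax": 0, "ay": 0, "az": 0, "gripper": 0},
    {"dx": -0.05, "dy": 0.2, "dz": 0, "ax": 0, "ay": 0, "az": 0, "gripper": 0},
    {"dx": -0.03, "dy": 0.2, "dz": 0, "ax": 0, "ay": 0, "az": 0, "gripper": 0},
    {"dx": -0.033, "dy": 0.1, "dz": 0, "ax": 0, "ay": 0, "az": 0, "gripper": 0},
    {"dx": 0, "dy": 0, "dz": 0, "ax": 0, "ay": 0, "az": 0, "gripper": 0},
    {"dx": 0, "dy": 0, "dz": 0, "ax": 0, "ay": 0, "az": 0, "gripper": 0}
  ]
}}

```text
time_s: 14.1
eef_pos: [0.4987, 0.0055, 0.1708]
tool_rot: [-2.22, -2.22, 0.002]
ft_force: [-0.3, 0.5, -1.5]
width: 0.108
```

```bash
python3 - <<'E'
from h import *
s=state();print(s["time_s"],s["eef_pos"],s["tool_rot"],s["joints"].round(2),s["width"]*88)
p=shot("wrist","w12");p=shot("top","t12")
delta([.499,.0055,.0568],0)
E
```

```text
14.1 [0.49869668 0.00553864 0.17083385] [-2.22034278e+00 -2.22043750e+00  1.83747849e-03] [-0.04 -0.02  2.05  0.    1.11 -0.04] 9.505528013390817
opt [-0.001  0.008  0.952] [-0.003 -0.     0.001] j6 -0.03927236214008992
opt [-0.001  0.008  0.952] [ 0.000e+00 -4.000e-03 -5.999e+00] j6 -0.03927236214008992
opt [-0.001  0.008  0.952] [ 0.000e+00 -4.000e-03 -5.999e+00] j6 -0.03927236214008992
```

View pics/w12.png

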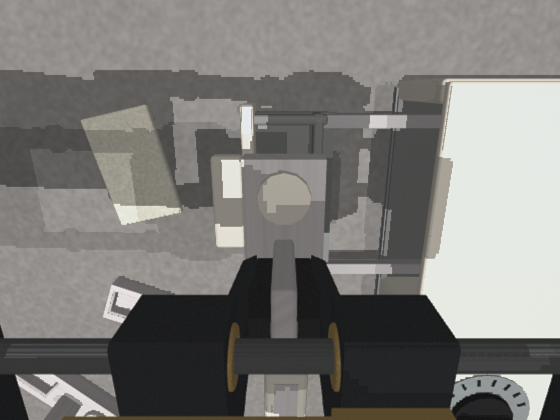

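View pics/t12.png

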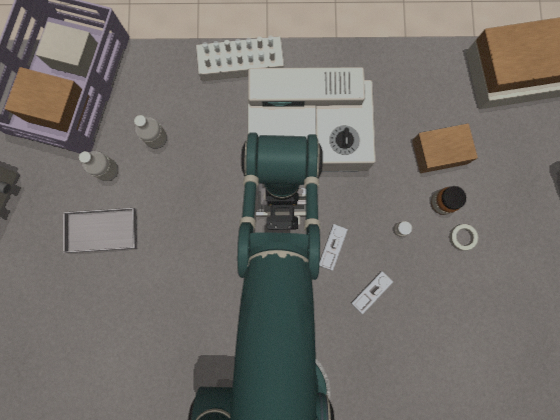

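{"op": "step_arm", "data": {
  "rows": [
    {"dx": 0, "dy": 0.003, "dz": 0.1, "ax": 0, "ay": 0, "az": 0, "gripper": 0},
    {"dx": 0, "dy": 0, "dz": 0.15, "ax": 0, "ay": 0, "az": 0, "gripper": 0},
    {"dx": 0, "dy": 0, "dz": 0.15, "ax": 0, "ay": 0, "az": 0, "gripper": 0},
    {"dx": 0, "dy": 0, "dz": 0.15, "ax": 0, "ay": 0, "az": 0, "gripper": 0},
    {"dx": 0, "dy": 0, "dz": 0.1, "ax": 0, "ay": 0, "az": 0, "gripper": 0},
    {"dx": 0, "dy": 0, "dz": 0.04, "ax": 0, "ay": 0, "az": 0, "gripper": 0},
    {"dx": 0, "dy": 0, "dz": 0, "ax": 0, "ay": 0, "az": 0, "gripper": 0},
    {"dx": 0, "dy": 0, "dz": 0, "ax": 0, "ay": 0, "az": 0, "gripper": 0}
  ]
}}

```text
time_s: 15.0
eef_pos: [0.5002, 0.0053, 0.0892]
tool_rot: [2.221, 2.221, 0.001]
ft_force: [0.9, 0.4, -1.6]
width: 0.111
```

```bash
python3 - <<'E'
from h import *
s=state();print(s["time_s"],s["eef_pos"],s["tool_rot"],s["joints"].round(2),s["width"]*88)
p=shot("wrist","w13")
delta([.499,.0055,.0568],0)
im=cv2.imread("pics/w13.png");cv2.imwrite("pics/w13a.png",cv2.resize(im[90:330,190:370],None,fx=3.3,fy=3.3,interpolation=cv2.INTER_CUBIC)[:790])
E
```

```text
15.0 [0.50016273 0.00532843 0.08916737] [2.22054151e+00 2.22125031e+00 1.21307968e-03] [-0.04  0.08  2.12  0.    0.94 -0.04] 9.799997203341123
opt [ 0.002 -0.012  0.272] [0.003 0.    0.001] j6 -0.03953864800205768
opt [ 0.002 -0.012  0.272] [-0.000e+00  5.000e-03 -5.999e+00] j6 -0.03953864800205768
opt [ 0.002 -0.012  0.272] [-0.000e+00  5.000e-03 -5.999e+00] j6 -0.03953864800205768
```

View pics/w13a.png

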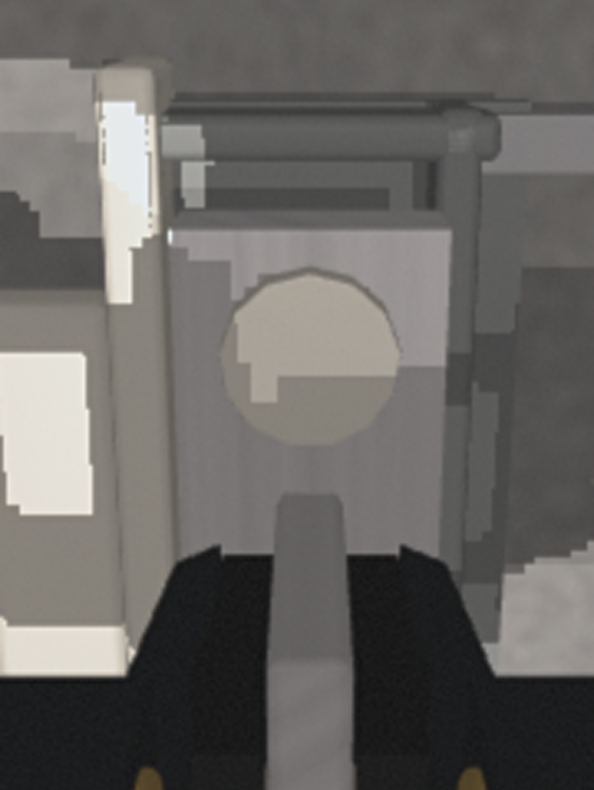

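```bash
python3 - <<'E'
from h import *
p=load("w13")
f=lambda u,v:(190+u/3.3,90+v/3.3)
for n,q,z in [("carrier L",(170,230),.0724),("carrier R",(452,230),.0724),("carL low",(178,550),.0724),("carR low",(438,550),.0724),("plate rear",(158,120),.044),("plate rear low",(165,230),.044),("rear wall in",(437,170),.038),("rearwall mid",(462,132),.038),("left wall in",(300,160),.038),("left wall out",(300,115),.038)]: print(n,ray(p,f(*q),z).round(4))
E
```

```text
carrier L [0.4805 0.0561 0.0724]
carrier R [0.5203 0.0562 0.0724]
carL low [0.4799 0.0061 0.0724]
carR low [0.5201 0.0061 0.0724]
plate rear [0.4758 0.0685 0.044 ]
plate rear low [0.4763 0.0506 0.044 ]
rear wall in [0.5217 0.0597 0.038 ]
rearwall mid [0.5256 0.0659 0.038 ]
left wall in [0.4986 0.0613 0.038 ]
left wall out [0.4986 0.0687 0.038 ]
```

{"op": "step_arm", "data": {
  "rows": [
    {"dx": 0.004, "dy": -0.011, "dz": 0.05, "ax": 0, "ay": 0, "az": 0, "gripper": 0},
    {"dx": 0, "dy": 0, "dz": 0.06, "ax": 0, "ay": 0, "az": 0, "gripper": 0},
    {"dx": 0, "dy": 0, "dz": 0.06, "ax": 0, "ay": 0, "az": 0, "gripper": 0},
    {"dx": 0, "dy": 0, "dz": 0.05, "ax": 0, "ay": 0, "az": 0, "gripper": 0},
    {"dx": 0, "dy": 0, "dz": 0.03, "ax": 0, "ay": 0, "az": 0, "gripper": 0},
    {"dx": 0, "dy": 0, "dz": 0, "ax": 0, "ay": 0, "az": 0, "gripper": 0},
    {"dx": 0, "dy": 0, "dz": 0, "ax": 0, "ay": 0, "az": 0, "gripper": 0}
  ]
}}

```text
time_s: 15.75
eef_pos: [0.4983, 0.0058, 0.0585]
tool_rot: [-2.221, -2.222, 0.0]
ft_force: [-0.1, 0.2, -1.6]
width: 0.112
```

```bash
python3 - <<'E'
from h import *
s=state();print(s["time_s"],s["eef_pos"],s["ft_force"],s["width"]*88)
delta([.499,.0055,.0568],0)
E
```

```text
15.75 [0.49831724 0.00580144 0.0584547 ] [-0.11064223  0.22394413 -1.63477215] 9.860099773289058
opt [-0.003  0.006  0.014] [-0.    -0.     0.001] j6 -0.03874225829605308
opt [-0.003  0.006  0.014] [ 0.000e+00 -1.000e-03 -5.999e+00] j6 -0.03874225829605308
opt [-0.003  0.006  0.014] [ 0.000e+00 -1.000e-03 -5.999e+00] j6 -0.03874225829605308
```

Lower the last 1.5–2 mm to contact, then release and rise.

{"op": "step_arm", "data": {
  "rows": [
    {"dx": 0, "dy": 0.003, "dz": 0.016, "ax": 0, "ay": 0, "az": 0, "gripper": 0},
    {"dx": 0, "dy": 0, "dz": 0, "ax": 0, "ay": 0, "az": 0, "gripper": 0},
    {"dx": 0, "dy": 0, "dz": 0, "ax": 0, "ay": 0, "az": 0, "gripper": 0}
  ]
}}

```text
time_s: 16.05
eef_pos: [0.4989, 0.0058, 0.0569]
tool_rot: [2.221, 2.222, 0.0]
ft_force: [0.2, 0.2, -1.3]
width: 0.113
```

{"op": "step_arm", "data": {
  "rows": [
    {"dx": 0, "dy": 0, "dz": 0, "ax": 0, "ay": 0, "az": 0, "gripper": 15},
    {"dx": 0, "dy": 0, "dz": 0, "ax": 0, "ay": 0, "az": 0, "gripper": 25},
    {"dx": 0, "dy": 0, "dz": 0, "ax": 0, "ay": 0, "az": 0, "gripper": 35},
    {"dx": 0, "dy": 0, "dz": 0, "ax": 0, "ay": 0, "az": 0, "gripper": 35},
    {"dx": 0, "dy": 0, "dz": -0.15, "ax": 0, "ay": 0, "az": 0, "gripper": 35},
    {"dx": 0, "dy": 0, "dz": -0.3, "ax": 0, "ay": 0, "az": 0, "gripper": 35},
    {"dx": 0, "dy": 0, "dz": -0.3, "ax": 0, "ay": 0, "az": 0, "gripper": 35},
    {"dx": 0, "dy": 0, "dz": 0, "ax": 0, "ay": 0, "az": 0, "gripper": 35},
    {"dx": 0, "dy": 0, "dz": 0, "ax": 0, "ay": 0, "az": 0, "gripper": 35}
  ]
}}

```text
time_s: 16.95
eef_pos: [0.4995, 0.0058, 0.1478]
tool_rot: [2.22, 2.22, 0.003]
ft_force: [0.8, 0.1, -0.1]
width: 0.354
```

```bash
python3 - <<'E'
from h import *
s=state();print(s["time_s"],s["eef_pos"],s["ft_force"],s["width"]*88)
p=shot("wrist","w14");shot("side","s14")
im=cv2.imread("pics/s14.png");cv2.imwrite("pics/s14a.png",cv2.resize(im[120:260,230:430],None,fx=4,fy=4,interpolation=cv2.INTER_CUBIC)[:790])
E
```

```text
16.95 [0.49952565 0.0057669  0.14777231] [ 0.75308563  0.09753993 -0.05361021] 31.19479118098064
```

View pics/w14.png

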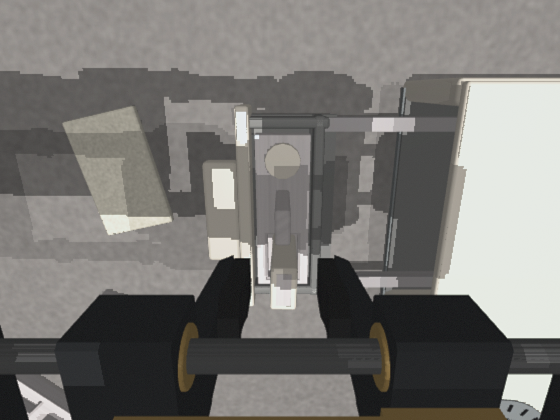

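View pics/s14a.png

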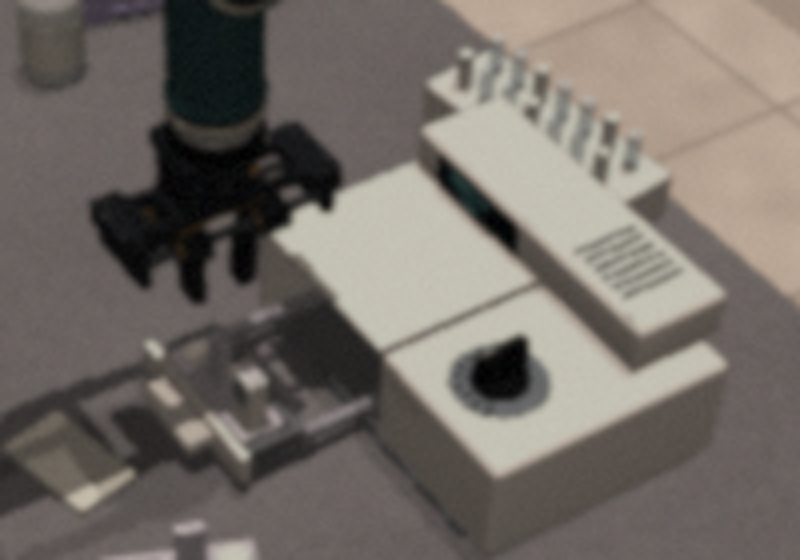

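The carrier lies flat in the tray with the cassette upright. Next I'll back off, turn the tool so the body is narrow along x, and set up for the push.

```bash
python3 - <<'E'
from h import *
p=load("w14"); print("deck edge",ray(p,(462,90),.104),ray(p,(441,270),.104))
print("cassette top c",ray(p,(285,297),.088))
t=load("t2");print(ray(t,(245+20/6,155+50/6),.104),ray(t,(245+430/6,155+48/6),.104))
E
```

```text
deck edge [0.59080908 0.08738499 0.104     ] [ 0.59493913 -0.01604293  0.104     ]
cassette top c [ 0.50073101 -0.04521461  0.088     ]
[0.59314501 0.0907747  0.104     ] [ 0.59228448 -0.08658693  0.104     ]
```

{"op": "step_arm", "data": {
  "rows": [
    {"dx": -0.073, "dy": -0.2, "dz": 0, "ax": 0, "ay": 0, "az": 0, "gripper": 20},
    {"dx": 0, "dy": -0.3, "dz": 0, "ax": 0, "ay": 0, "az": 0, "gripper": 0},
    {"dx": 0, "dy": -0.29, "dz": 0, "ax": 0, "ay": 0, "az": 0, "gripper": 0},
    {"dx": 0, "dy": 0, "dz": 0, "ax": 0, "ay": 0, "az": 0.273, "gripper": 0},
    {"dx": 0, "dy": 0, "dz": 0, "ax": 0, "ay": 0, "az": 0.273, "gripper": 0},
    {"dx": 0, "dy": 0, "dz": 0, "ax": 0, "ay": 0, "az": 0.273, "gripper": 0},
    {"dx": 0, "dy": 0, "dz": 0, "ax": 0, "ay": 0, "az": 0.273, "gripper": 0},
    {"dx": 0, "dy": 0, "dz": 0, "ax": 0, "ay": 0, "az": 0.273, "gripper": 0},
    {"dx": 0, "dy": 0, "dz": 0, "ax": 0, "ay": 0, "az": 0.273, "gripper": 0},
    {"dx": 0, "dy": 0, "dz": 0, "ax": 0, "ay": 0, "az": 0.273, "gripper": 0},
    {"dx": 0, "dy": 0, "dz": 0, "ax": 0, "ay": 0, "az": 0.273, "gripper": 0},
    {"dx": 0, "dy": 0, "dz": 0, "ax": 0, "ay": 0, "az": 0.273, "gripper": 0},
    {"dx": 0, "dy": 0, "dz": 0, "ax": 0, "ay": 0, "az": 0.273, "gripper": 0},
    {"dx": 0, "dy": 0, "dz": 0, "ax": 0, "ay": 0, "az": 0.27, "gripper": 0},
    {"dx": 0, "dy": 0, "dz": 0, "ax": 0, "ay": 0, "az": 0, "gripper": 0}
  ]
}}

```text
time_s: 18.55
eef_pos: [0.4024, -0.0029, 0.1448]
tool_rot: [-3.141, 0.0, 0.006]
ft_force: [0.1, 0.0, -0.3]
width: 0.005
```

```bash
python3 - <<'E'
from h import *
s=state();print(s["time_s"],s["eef_pos"],s["ft_force"],s["width"]*88,s["joints"].round(2))
p=shot("wrist","w15")
delta([.412,-.003,.028],-np.pi/2)
im=cv2.imread("pics/w15.png");cv2.imwrite("pics/w15a.png",cv2.resize(im[20:210,180:390],None,fx=3.3,fy=3.3,interpolation=cv2.INTER_CUBIC)[:790])
E
```

```text
18.55 [ 0.40244916 -0.00293027  0.14483648] [ 0.05055187  0.03631233 -0.28394606] 0.473973645849607 [-0.07 -0.19  2.25 -0.    1.08  1.5 ]
opt [0.081 0.001 0.975] [-0.     0.006  0.006] j6 1.4983748532187684
opt [0.081 0.001 0.975] [-1.000e-02 -1.000e-03 -5.994e+00] j6 1.4983748532187684
opt [0.081 0.001 0.975] [-1.000e-02 -1.000e-03 -5.994e+00] j6 1.4983748532187684
```

View pics/w15.png

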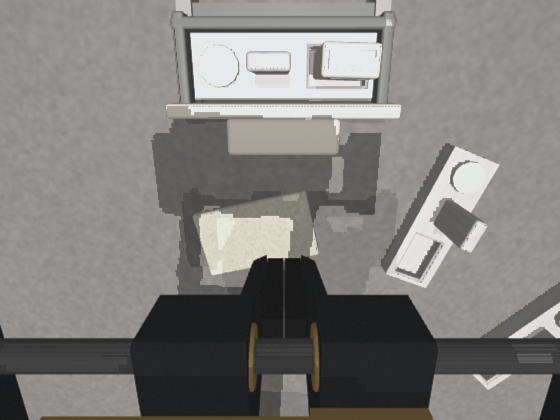

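View pics/w15a.png

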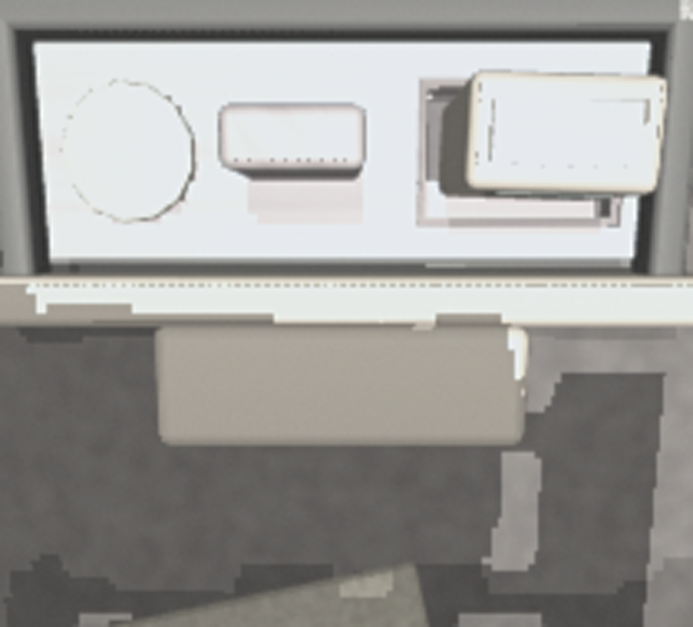

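{"op": "step_arm", "data": {
  "rows": [
    {"dx": 0.03, "dy": 0, "dz": 0.25, "ax": 0, "ay": 0, "az": 0.006, "gripper": 0},
    {"dx": 0, "dy": 0, "dz": 0.25, "ax": 0, "ay": 0, "az": 0, "gripper": 0},
    {"dx": 0, "dy": 0, "dz": 0.25, "ax": 0, "ay": 0, "az": 0, "gripper": 0},
    {"dx": 0, "dy": 0, "dz": 0.17, "ax": 0, "ay": 0, "az": 0, "gripper": 0},
    {"dx": 0, "dy": 0, "dz": 0.03, "ax": 0, "ay": 0, "az": 0, "gripper": 0},
    {"dx": 0.06, "dy": 0, "dz": 0, "ax": 0, "ay": 0, "az": 0, "gripper": 0},
    {"dx": 0.06, "dy": 0, "dz": 0, "ax": 0, "ay": 0, "az": 0, "gripper": 0},
    {"dx": 0.06, "dy": 0, "dz": 0, "ax": 0, "ay": 0, "az": 0, "gripper": 0},
    {"dx": 0.06, "dy": 0, "dz": 0, "ax": 0, "ay": 0, "az": 0, "gripper": 0},
    {"dx": 0.06, "dy": 0, "dz": 0, "ax": 0, "ay": 0, "az": 0, "gripper": 0}
  ]
}}

```text
time_s: 19.6
eef_pos: [0.4444, -0.0031, 0.0333]
tool_rot: [3.142, -0.004, 0.001]
ft_force: [-1.8, 1.0, 2.3]
width: 0.003
```

```bash
python3 - <<'E'
from h import *
s=state();print(s["time_s"],s["eef_pos"],s["ft_force"],s["width"]*88,s["joints"].round(2))
E
```

```text
19.6 [ 0.44442611 -0.00310004  0.03333064] [-1.84103855  1.00023452  2.31942641] 0.27295606310532566 [-0.06  0.06  2.26  0.    0.81  1.51]
```

{"op": "step_arm", "data": {
  "rows": [
    {"dx": 0.08, "dy": 0, "dz": 0.02, "ax": 0, "ay": 0, "az": 0, "gripper": 0},
    {"dx": 0.1, "dy": 0, "dz": 0.01, "ax": 0, "ay": 0, "az": 0, "gripper": 0},
    {"dx": 0.1, "dy": 0, "dz": 0, "ax": 0, "ay": 0, "az": 0, "gripper": 0},
    {"dx": 0.1, "dy": 0, "dz": 0, "ax": 0, "ay": 0, "az": 0, "gripper": 0},
    {"dx": 0.1, "dy": 0, "dz": 0, "ax": 0, "ay": 0, "az": 0, "gripper": 0},
    {"dx": 0.09, "dy": 0, "dz": 0, "ax": 0, "ay": 0, "az": 0, "gripper": 0},
    {"dx": 0.07, "dy": 0, "dz": 0, "ax": 0, "ay": 0, "az": 0, "gripper": 0},
    {"dx": 0.05, "dy": 0, "dz": 0, "ax": 0, "ay": 0, "az": 0, "gripper": 0},
    {"dx": 0, "dy": 0, "dz": 0, "ax": 0, "ay": 0, "az": 0, "gripper": 0}
  ]
}}

```text
time_s: 20.5
eef_pos: [0.528, -0.0035, 0.0294]
tool_rot: [3.141, -0.004, 0.003]
ft_force: [0.3, -0.1, -0.8]
width: 0.005
```

```bash
python3 - <<'E'
from h import *
s=state();print(s["time_s"],s["eef_pos"],s["ft_force"],s["width"]*88,s["joints"].round(2))
shot("side","s16")
im=cv2.imread("pics/s16.png");cv2.imwrite("pics/s16a.png",cv2.resize(im[120:270,240:440],None,fx=4,fy=4,interpolation=cv2.INTER_CUBIC)[:790])
E
```

```text
20.5 [ 0.52795054 -0.00345333  0.02940843] [ 0.2737726  -0.13055545 -0.8264334 ] 0.44973937425861726 [-0.05  0.21  2.1  -0.    0.83  1.52]
```

View pics/s16a.png

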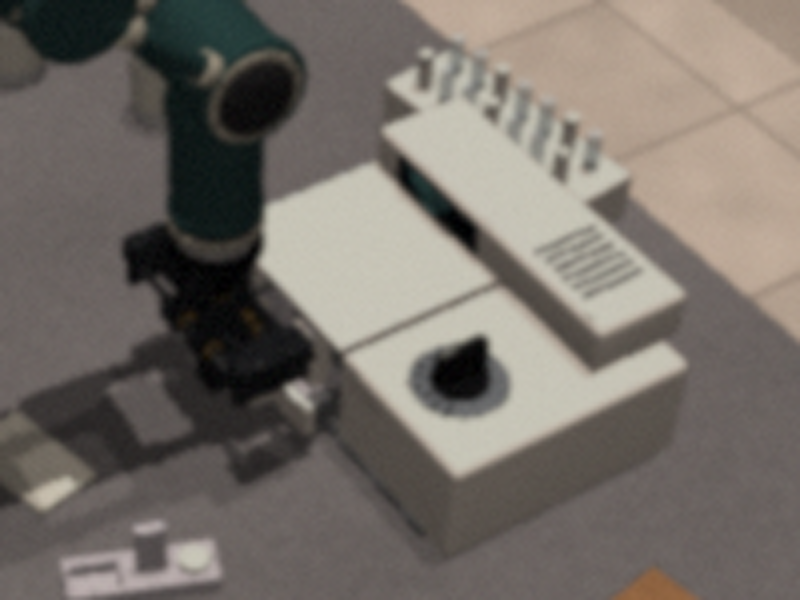

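{"op": "step_arm", "data": {
  "rows": [
    {"dx": 0.04, "dy": 0, "dz": 0, "ax": 0, "ay": 0, "az": 0, "gripper": 0},
    {"dx": 0.04, "dy": 0, "dz": 0, "ax": 0, "ay": 0, "az": 0, "gripper": 0},
    {"dx": 0.04, "dy": 0, "dz": 0, "ax": 0, "ay": 0, "az": 0, "gripper": 0},
    {"dx": 0.03, "dy": 0, "dz": 0, "ax": 0, "ay": 0, "az": 0, "gripper": 0},
    {"dx": 0, "dy": 0, "dz": 0, "ax": 0, "ay": 0, "az": 0, "gripper": 0}
  ]
}}

```text
time_s: 21.05
eef_pos: [0.5454, -0.0034, 0.0293]
tool_rot: [3.142, -0.005, 0.002]
ft_force: [-0.3, 0.3, 0.6]
width: 0.005
```

{"op": "step_arm", "data": {
  "rows": [
    {"dx": 0.02, "dy": 0, "dz": 0, "ax": 0, "ay": 0, "az": 0, "gripper": 0},
    {"dx": 0, "dy": 0, "dz": 0, "ax": 0, "ay": 0, "az": 0, "gripper": 0}
  ]
}}

```text
time_s: 21.25
eef_pos: [0.5468, -0.0034, 0.0291]
tool_rot: [-3.142, 0.004, 0.0]
ft_force: [-1.3, 0.2, 1.5]
width: 0.004
```

{"op": "step_arm", "data": {
  "rows": [
    {"dx": 0.02, "dy": 0, "dz": 0, "ax": 0, "ay": 0, "az": 0, "gripper": 0},
    {"dx": 0, "dy": 0, "dz": 0, "ax": 0, "ay": 0, "az": 0, "gripper": 0}
  ]
}}

```text
time_s: 21.45
eef_pos: [0.5468, -0.0034, 0.0287]
tool_rot: [-3.142, 0.004, 0.008]
ft_force: [-7.8, -0.7, 5.9]
width: 0.003
```

{"op": "step_arm", "data": {
  "rows": [
    {"dx": 0.02, "dy": 0, "dz": 0, "ax": 0, "ay": 0, "az": 0, "gripper": 0},
    {"dx": 0, "dy": 0, "dz": 0, "ax": 0, "ay": 0, "az": 0, "gripper": 0},
    {"dx": 0, "dy": 0, "dz": 0, "ax": 0, "ay": 0, "az": 0, "gripper": 0}
  ]
}}

```text
time_s: 21.75
eef_pos: [0.5468, -0.0033, 0.0283]
tool_rot: [-3.141, 0.004, 0.015]
ft_force: [-12.7, -0.3, 10.0]
width: 0.004
```

{"op": "step_arm", "data": {
  "rows": [
    {"dx": -0.1, "dy": 0, "dz": 0, "ax": 0, "ay": 0, "az": 0, "gripper": 0},
    {"dx": -0.3, "dy": 0, "dz": 0, "ax": 0, "ay": 0, "az": 0, "gripper": 0},
    {"dx": -0.1, "dy": 0, "dz": -0.3, "ax": 0, "ay": 0, "az": 0, "gripper": 0},
    {"dx": 0, "dy": 0, "dz": -0.4, "ax": 0, "ay": 0, "az": 0, "gripper": 30},
    {"dx": 0, "dy": 0, "dz": -0.4, "ax": 0, "ay": 0, "az": 0, "gripper": 60},
    {"dx": 0, "dy": 0, "dz": -0.4, "ax": 0, "ay": 0, "az": 0, "gripper": 60},
    {"dx": 0, "dy": 0, "dz": -0.3, "ax": 0, "ay": 0, "az": 0, "gripper": 60},
    {"dx": 0, "dy": 0, "dz": 0, "ax": 0, "ay": 0, "az": 0, "gripper": 60}
  ]
}}

```text
time_s: 22.55
eef_pos: [0.4959, -0.0034, 0.2525]
tool_rot: [3.141, -0.004, 0.023]
ft_force: [1.3, -0.1, -0.3]
width: 0.431
```

```bash
python3 - <<'E'
from h import *
s=state();print(s["time_s"],s["eef_pos"],s["joints"].round(2))
shot("side","s17");shot("wrist","w17")
im=cv2.imread("pics/s17.png");cv2.imwrite("pics/s17a.png",cv2.resize(im[120:270,240:440],None,fx=4,fy=4,interpolation=cv2.INTER_CUBIC)[:790])
E
```

```text
22.55 [ 0.49590551 -0.00340723  0.25247513] [-0.06 -0.1   1.97  0.    1.26  1.52]
```

View pics/s17a.png

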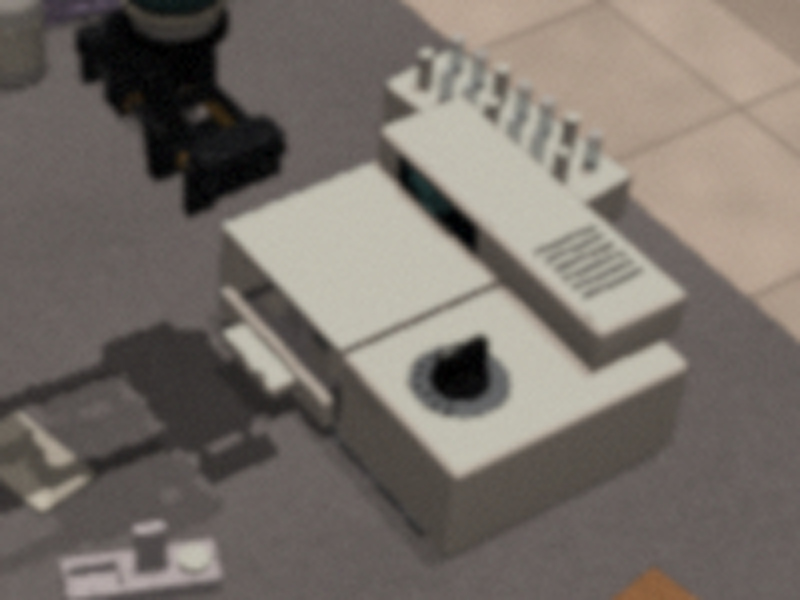

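View pics/w17.png

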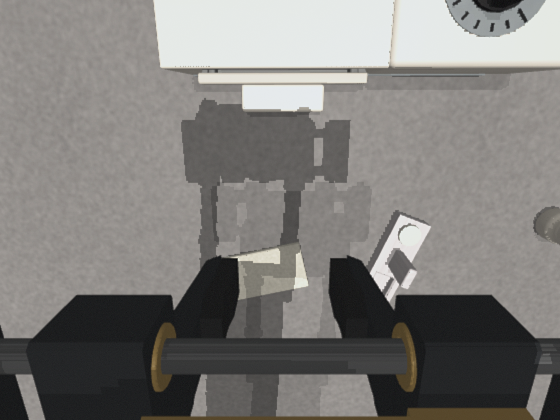

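```bash
python3 - <<'E'
from h import *
p=load("w17")
print("face",ray(p,(283,110),.04),"deck",ray(p,(283,67),.104),"plate front",ray(p,(283,84),.044))
delta([.53,-.165,.3],-np.pi/2)
E
```

```text
face [ 0.55885941 -0.00382145  0.04      ] deck [ 0.59380938 -0.00387857  0.104     ] plate front [ 0.58270251 -0.00387605  0.044     ]
opt [ 0.319  1.347 -0.446] [ 0.    -0.008 -0.005] j6 1.516346480963268
opt [ 0.319  1.347 -0.446] [-0.012 -0.     5.995] j6 1.516346480963268
opt [ 0.319  1.347 -0.446] [-0.012 -0.     5.995] j6 1.516346480963268
```

The tray is home: the face is 35 mm ahead of the deck edge against 36 nominal, and the push met a hard stop at 12 N. Next, the knob.

{"op": "step_arm", "data": {
  "rows": [
    {"dx": 0.1, "dy": 0.29, "dz": 0, "ax": 0, "ay": 0, "az": 0, "gripper": 60},
    {"dx": 0.1, "dy": 0.29, "dz": 0, "ax": 0, "ay": 0, "az": 0, "gripper": 60},
    {"dx": 0.1, "dy": 0.29, "dz": 0, "ax": 0, "ay": 0, "az": 0, "gripper": 60},
    {"dx": 0.1, "dy": 0.29, "dz": 0, "ax": 0, "ay": 0, "az": 0, "gripper": 60},
    {"dx": 0.05, "dy": 0.15, "dz": 0, "ax": 0, "ay": 0, "az": 0, "gripper": 60},
    {"dx": 0, "dy": 0, "dz": 0, "ax": 0, "ay": 0, "az": 0, "gripper": 60},
    {"dx": 0, "dy": 0, "dz": 0, "ax": 0, "ay": 0, "az": 0, "gripper": 60}
  ]
}}

```text
time_s: 23.35
eef_pos: [0.5441, -0.1599, 0.2434]
tool_rot: [-3.14, 0.006, 0.004]
ft_force: [-0.2, -0.0, 0.9]
width: 0.6
```

```bash
python3 - <<'E'
from h import *
s=state();print(s["time_s"],s["eef_pos"],s["joints"].round(2))
p=shot("wrist","w18")
u=proj(p,[.65,-.16,.11])[0];print(u)
im=cv2.imread("pics/w18.png");x,y=map(int,u);y=max(y,70);cv2.imwrite("pics/w18a.png",cv2.resize(im[y-70:y+70,x-80:x+80],None,fx=4,fy=4,interpolation=cv2.INTER_CUBIC)); print(x-80,y-70)
E
```

```text
23.35 [ 0.54413234 -0.15989195  0.24341766] [-0.33  0.06  1.83  0.    1.25  1.24]
[282.65540616  54.44792691]
202 0
```

View pics/w18.png

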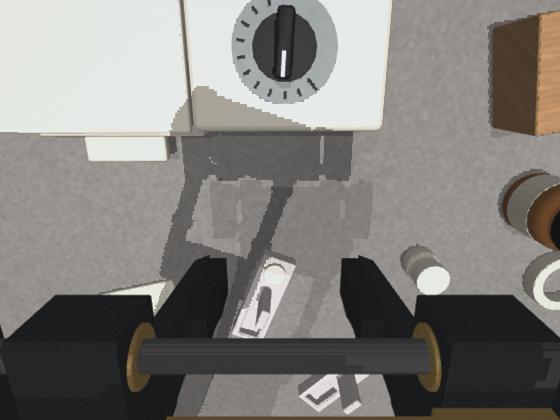

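View pics/w18a.png

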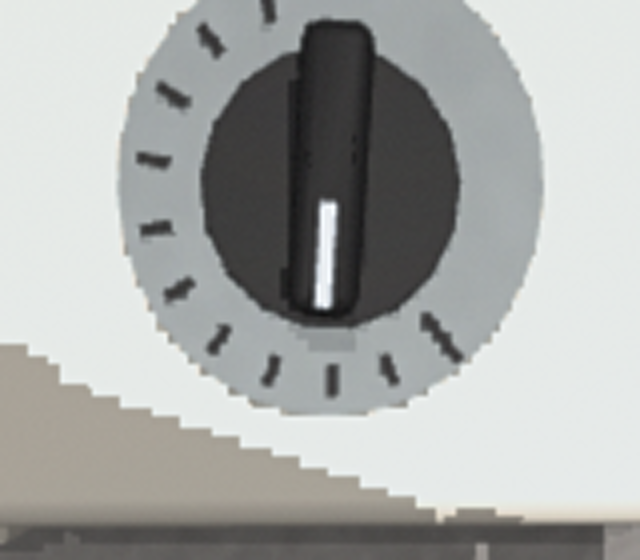

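The pointer (white mark, crop (325,255)) aims at the third tick. The long tick is (440,338), followed by (388,368) and (332,380), so the knob is two clicks from the stop. Now I'll work out the axis.

```bash
python3 - <<'E'
from h import *
p=load("w18"); f=lambda u,v:(202+u/4,v/4)
for z in (.125,.13,.135,.14,.145,.15):
    a=ray(p,f(338,20),z);b=ray(p,f(323,320),z);print(z,((a+b)/2).round(4),np.linalg.norm(a-b).round(4),np.degrees(np.arctan2(*(b-a)[[1,0]])).round(1), "w",np.linalg.norm(ray(p,f(290,270),z)-ray(p,f(362,270),z)).round(4))
z=.105
print("ring",ray(p,f(119,190),z),ray(p,f(543,190),z),ray(p,f(331,413),z))
# ticks: circle fit
T=np.array([ray(p,f(*q),z)[:2] for q in [(441,338),(388,369),(332,380),(271,370),(219,339),(179,290),(156,229),(153,159),(172,96),(210,41),(267,10)]])
A=np.c_[2*T,np.ones(len(T))];sol=np.linalg.lstsq(A,(T**2).sum(1),rcond=None)[0];print("tick centre",sol[:2],np.sqrt(sol[2]+sol[:2]@sol[:2]))
d=T-sol[:2];print(np.degrees(np.arctan2(d[:,1],d[:,0])).round(1))
m=ray(p,f(324,255),.142);print("mark dir",np.degrees(np.arctan2(*(m[:2]-sol[:2])[::-1])),np.linalg.norm(m[:2]-sol[:2]))
E
```

```text
0.125 [ 0.6556 -0.1614  0.125 ] 0.0469 176.8 w 0.0126
0.13 [ 0.655  -0.1614  0.13  ] 0.046 176.8 w 0.0123
0.135 [ 0.6545 -0.1613  0.135 ] 0.0451 176.8 w 0.0121
0.14 [ 0.6539 -0.1613  0.14  ] 0.0442 176.8 w 0.0118
0.145 [ 0.6534 -0.1613  0.145 ] 0.0433 176.8 w 0.0116
0.15 [ 0.6529 -0.1613  0.15  ] 0.0424 176.8 w 0.0114
ring [ 0.65523848 -0.12242829  0.105     ] [ 0.65502652 -0.20066929  0.105     ] [ 0.61560614 -0.16148822  0.105     ]
tick centre [ 0.65423845 -0.16107409] 0.03264711850566472
[-139.4 -159.6 -178.9  160.2  140.2  120.   100.    79.1   59.6   39.8
   19.7]
mark dir 176.35694506681767 0.012473975792951298
```

{"op": "step_arm", "data": {
  "rows": [
    {"dx": 0.23, "dy": 0.003, "dz": 0.15, "ax": 0, "ay": 0, "az": 0.1, "gripper": 50},
    {"dx": 0.23, "dy": 0.003, "dz": 0.15, "ax": 0, "ay": 0, "az": 0, "gripper": 50},
    {"dx": 0.23, "dy": 0.003, "dz": 0.15, "ax": 0, "ay": 0, "az": 0, "gripper": 50},
    {"dx": 0.22, "dy": 0.003, "dz": 0.12, "ax": 0, "ay": 0, "az": 0, "gripper": 50},
    {"dx": 0, "dy": 0, "dz": 0, "ax": 0, "ay": 0, "az": 0, "gripper": 50},
    {"dx": 0, "dy": 0, "dz": 0, "ax": 0, "ay": 0, "az": 0, "gripper": 50}
  ]
}}

```text
time_s: 24.0
eef_pos: [0.6533, -0.1649, 0.1759]
tool_rot: [-3.14, 0.084, 0.004]
ft_force: [0.4, 0.3, -0.2]
width: 0.503
```

```bash
python3 - <<'E'
from h import *
s=state();print(s["time_s"],s["eef_pos"],s["joints"].round(2))
delta([.654,-.1612,.1150],np.radians(-93.2))
p=shot("wrist","w19"); print(proj(p,[[.654,-.1612,.142],[.632,-.16,.142],[.676,-.1624,.142]]))
E
```

```text
24.0 [ 0.65334399 -0.16493042  0.17590293] [-0.28  0.31  1.67  0.    1.17  1.34]
opt [ 0.005 -0.031  0.508] [-0.001  0.004  0.005] j6 1.3397579294076996
opt [ 0.005 -0.031  0.508] [-7.000e-03 -2.000e-03 -5.995e+00] j6 1.3397579294076996
opt [ 0.005 -0.031  0.508] [-7.000e-03 -2.000e-03 -5.995e+00] j6 1.3397579294076996
[[275.85143078 243.86592217]
 [276.03755875 278.75813729]
 [275.65149738 206.38569207]]
```

View pics/w19.png

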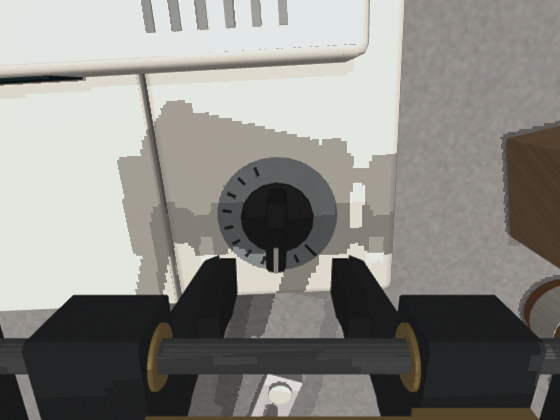

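```bash
python3 - <<'E'
import cv2,numpy as np
im=cv2.imread("pics/w19.png")[150:280,210:345]
im=np.clip(im.astype(float)*1.8,0,255).astype('uint8')
cv2.imwrite("pics/w19a.png",cv2.resize(im,None,fx=4.5,fy=4.5,interpolation=cv2.INTER_CUBIC))
E
```

```text
(no output)
```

View pics/w19a.png

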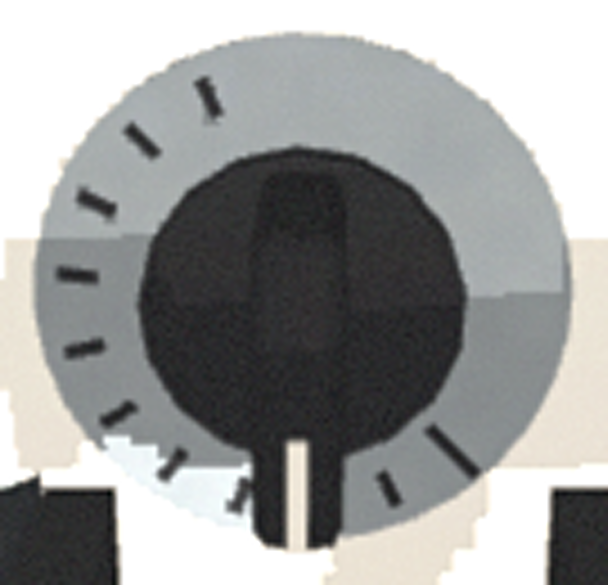

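```bash
python3 - <<'E'
from h import *
p=load("w18");q=load("w19")
f=lambda u,v:(202+u/4,v/4); g=lambda u,v:(210+u/4.5,150+v/4.5)
for z in(.13,.135,.14,.145):
    print(z,[ray(p,f(338,20),z)[:2].round(4),ray(p,f(323,320),z)[:2].round(4)],[ray(q,g(302,240),z)[:2].round(4),ray(q,g(298,548),z)[:2].round(4)])
z=.105
T=np.array([ray(q,g(*x),z)[:2] for x in [(452,452),(389,490),(238,497),(173,465),(119,413),(84,349),(77,275),(97,204),(142,140),(208,98)]])
A=np.c_[2*T,np.ones(len(T))];sol=np.linalg.lstsq(A,(T**2).sum(1),rcond=None)[0];print("tick centre",sol[:2],np.sqrt(sol[2]+sol[:2]@sol[:2]))
E
```

```text
0.13 [array([ 0.678 , -0.1627]), array([ 0.6321, -0.1601])] [array([ 0.6738, -0.1629]), array([ 0.6299, -0.1598])]
0.135 [array([ 0.677 , -0.1626]), array([ 0.632 , -0.1601])] [array([ 0.6754, -0.163 ]), array([ 0.6326, -0.16  ])]
0.14 [array([ 0.676 , -0.1626]), array([ 0.6319, -0.1601])] [array([ 0.677 , -0.1632]), array([ 0.6354, -0.1603])]
0.145 [array([ 0.675 , -0.1625]), array([ 0.6318, -0.1601])] [array([ 0.6787, -0.1634]), array([ 0.6382, -0.1605])]
tick centre [ 0.65622992 -0.16158592] 0.032952390498659875
```

{"op": "step_arm", "data": {
  "rows": [
    {"dx": 0.008, "dy": -0.029, "dz": 0.15, "ax": 0, "ay": 0, "az": 0.005, "gripper": 50},
    {"dx": 0, "dy": 0, "dz": 0.18, "ax": 0, "ay": 0, "az": 0, "gripper": 50},
    {"dx": 0, "dy": 0, "dz": 0.15, "ax": 0, "ay": 0, "az": 0, "gripper": 50},
    {"dx": 0, "dy": 0, "dz": 0.05, "ax": 0, "ay": 0, "az": 0, "gripper": 50},
    {"dx": 0, "dy": 0, "dz": 0, "ax": 0, "ay": 0, "az": 0, "gripper": 50},
    {"dx": 0, "dy": 0, "dz": 0, "ax": 0, "ay": 0, "az": 0, "gripper": 50}
  ]
}}

```text
time_s: 24.65
eef_pos: [0.6556, -0.1633, 0.1148]
tool_rot: [3.14, -0.091, 0.003]
ft_force: [0.1, -0.3, 0.8]
width: 0.498
```

```bash
python3 - <<'E'
from h import *
s=state();print(s["time_s"],s["eef_pos"],s["ft_force"])
delta([.6545,-.1614,.1120],np.radians(-93.2))
E
```

```text
24.65 [ 0.65564368 -0.16330193  0.11478237] [ 0.08293753 -0.27522214  0.8497411 ]
opt [-0.01  -0.015  0.023] [ 0.001 -0.004 -0.004] j6 1.347639356746744
opt [-0.01  -0.015  0.023] [-6.000e-03 -1.000e-03  5.996e+00] j6 1.347639356746744
opt [-0.01  -0.015  0.023] [-6.000e-03 -1.000e-03  5.996e+00] j6 1.347639356746744
```

{"op": "step_arm", "data": {
  "rows": [
    {"dx": -0.008, "dy": -0.014, "dz": 0.01, "ax": 0, "ay": 0, "az": 0, "gripper": 40},
    {"dx": 0, "dy": 0, "dz": 0, "ax": 0, "ay": 0, "az": 0, "gripper": 25},
    {"dx": 0, "dy": 0, "dz": 0, "ax": 0, "ay": 0, "az": 0, "gripper": 15},
    {"dx": 0, "dy": 0, "dz": 0, "ax": 0, "ay": 0, "az": 0, "gripper": 5},
    {"dx": 0, "dy": 0, "dz": 0, "ax": 0, "ay": 0, "az": 0, "gripper": 0},
    {"dx": 0, "dy": 0, "dz": 0, "ax": 0, "ay": 0, "az": 0, "gripper": 0}
  ],
  "grip_force": 25
}}

```text
time_s: 25.25
eef_pos: [0.6545, -0.1606, 0.1122]
tool_rot: [-3.139, 0.09, -0.0]
ft_force: [-0.9, 3.6, 2.7]
width: 0.132
```

```bash
python3 - <<'E'
from h import *
s=state();print(s["time_s"],s["eef_pos"],s["ft_force"],s["moment"],s["width"]*88)
R=Ro.from_rotvec(s["tool_rot"]).as_matrix();print(np.degrees(np.arctan2(R[1,0],R[0,0])))
E
```

```text
25.25 [ 0.65451773 -0.16057341  0.11224968] [-0.93322618  3.60292755  2.68479558] [0.73640623 0.0983233  0.14015951] 11.61893172536533
-3.285309295565199
```

{"op": "step_arm", "data": {
  "rows": [
    {"dx": 0, "dy": -0.006, "dz": 0, "ax": 0, "ay": 0, "az": -0.15, "gripper": 0},
    {"dx": 0, "dy": 0, "dz": 0, "ax": 0, "ay": 0, "az": -0.2, "gripper": 0},
    {"dx": 0, "dy": 0, "dz": 0, "ax": 0, "ay": 0, "az": -0.2, "gripper": 0},
    {"dx": 0, "dy": 0, "dz": 0, "ax": 0, "ay": 0, "az": -0.2, "gripper": 0},
    {"dx": 0, "dy": 0, "dz": 0, "ax": 0, "ay": 0, "az": -0.2, "gripper": 0},
    {"dx": 0, "dy": 0, "dz": 0, "ax": 0, "ay": 0, "az": -0.2, "gripper": 0},
    {"dx": 0, "dy": 0, "dz": 0, "ax": 0, "ay": 0, "az": -0.15, "gripper": 0},
    {"dx": 0, "dy": 0, "dz": 0, "ax": 0, "ay": 0, "az": -0.1, "gripper": 0},
    {"dx": 0, "dy": 0, "dz": 0, "ax": 0, "ay": 0, "az": 0, "gripper": 0}
  ]
}}

```text
time_s: 26.15
eef_pos: [0.6547, -0.161, 0.1122]
tool_rot: [2.964, 1.041, 0.001]
ft_force: [-0.1, -0.1, 1.7]
width: 0.134
```

```bash
python3 - <<'E'
from h import *
s=state();print(s["time_s"],s["eef_pos"],s["ft_force"],s["moment"],s["width"]*88)
R=Ro.from_rotvec(s["tool_rot"]).as_matrix();print(np.degrees(np.arctan2(R[1,0],R[0,0])))
E
```

```text
26.15 [ 0.65470167 -0.16102653  0.11221109] [-0.10375635 -0.1103937   1.71296043] [ 0.21401549 -0.1154722   0.08451016] 11.784768066836453
38.69332702055037
```

{"op": "step_arm", "data": {
  "rows": [
    {"dx": 0, "dy": 0, "dz": 0, "ax": 0, "ay": 0, "az": -0.08, "gripper": 0},
    {"dx": 0, "dy": 0, "dz": 0, "ax": 0, "ay": 0, "az": -0.04, "gripper": 0},
    {"dx": 0, "dy": 0, "dz": 0, "ax": 0, "ay": 0, "az": 0, "gripper": 0},
    {"dx": 0, "dy": 0, "dz": 0, "ax": 0, "ay": 0, "az": 0, "gripper": 0}
  ]
}}

```text
time_s: 26.55
eef_pos: [0.6547, -0.161, 0.1122]
tool_rot: [2.93, 1.131, 0.001]
ft_force: [0.3, -0.0, 3.9]
width: 0.135
```

```bash
python3 - <<'E'
from h import *
s=state();print(s["time_s"],s["eef_pos"],s["ft_force"],s["moment"],s["width"]*88)
R=Ro.from_rotvec(s["tool_rot"]).as_matrix();print(np.degrees(np.arctan2(R[1,0],R[0,0])))
shot("wrist","w20")
im=cv2.imread("pics/w20.png")[120:360,160:400];cv2.imwrite("pics/w20a.png",np.clip(cv2.resize(im,None,fx=2.5,fy=2.5,interpolation=cv2.INTER_CUBIC)*1.6,0,255).astype('uint8'))
E
```

```text
26.55 [ 0.65470078 -0.16099954  0.11220291] [ 0.29530894 -0.03122185  3.85344138] [ 0.02337123 -0.09500125 -0.05308833] 11.851343589414443
42.224830913175026
```

View pics/w20a.png

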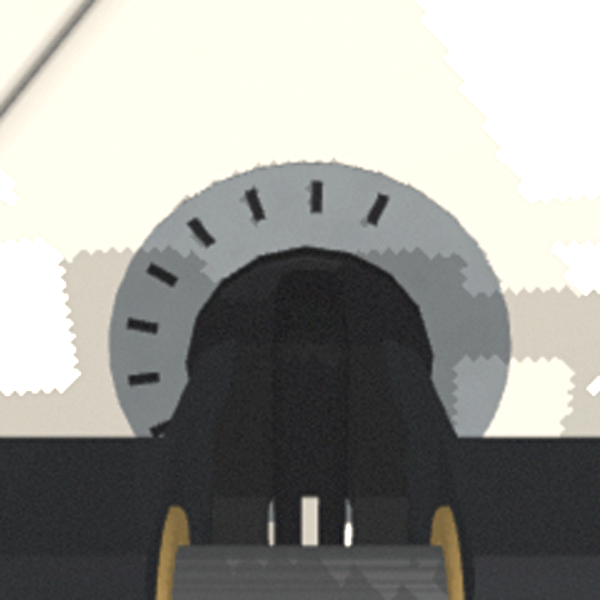

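{"op": "step_arm", "data": {
  "rows": [
    {"dx": 0, "dy": 0, "dz": 0, "ax": 0, "ay": 0, "az": -0.07, "gripper": 0},
    {"dx": 0, "dy": 0, "dz": 0, "ax": 0, "ay": 0, "az": 0, "gripper": 0},
    {"dx": 0, "dy": 0, "dz": 0, "ax": 0, "ay": 0, "az": 0, "gripper": 0}
  ]
}}

```text
time_s: 26.9
eef_pos: [0.6547, -0.161, 0.1122]
tool_rot: [2.909, 1.184, 0.001]
ft_force: [1.5, -1.6, 3.9]
width: 0.136
```

```bash
python3 - <<'E'
from h import *
s=state();print(s["time_s"],s["eef_pos"],s["ft_force"],s["moment"],s["width"]*88)
R=Ro.from_rotvec(s["tool_rot"]).as_matrix();print(np.degrees(np.arctan2(R[1,0],R[0,0])))
E
```

```text
26.9 [ 0.65470446 -0.1610114   0.1122238 ] [ 1.46800963 -1.63992302  3.90213502] [-0.03980186 -0.11762857 -0.53378612] 11.947951428358401
44.28482415480627
```

The moment jumped to −0.53 N m, so the knob is on its end stop. Now clockwise to four clicks.

{"op": "step_arm", "data": {
  "rows": [
    {"dx": 0, "dy": 0, "dz": 0, "ax": 0, "ay": 0, "az": 0.15, "gripper": 0},
    {"dx": 0, "dy": 0, "dz": 0, "ax": 0, "ay": 0, "az": 0.2, "gripper": 0},
    {"dx": 0, "dy": 0, "dz": 0, "ax": 0, "ay": 0, "az": 0.2, "gripper": 0},
    {"dx": 0, "dy": 0, "dz": 0, "ax": 0, "ay": 0, "az": 0.2, "gripper": 0},
    {"dx": 0, "dy": 0, "dz": 0, "ax": 0, "ay": 0, "az": 0.2, "gripper": 0},
    {"dx": 0, "dy": 0, "dz": 0, "ax": 0, "ay": 0, "az": 0.2, "gripper": 0},
    {"dx": 0, "dy": 0, "dz": 0, "ax": 0, "ay": 0, "az": 0.2, "gripper": 0},
    {"dx": 0, "dy": 0, "dz": 0, "ax": 0, "ay": 0, "az": 0.2, "gripper": 0},
    {"dx": 0, "dy": 0, "dz": 0, "ax": 0, "ay": 0, "az": 0.2, "gripper": 0},
    {"dx": 0, "dy": 0, "dz": 0, "ax": 0, "ay": 0, "az": 0.2, "gripper": 0},
    {"dx": 0, "dy": 0, "dz": 0, "ax": 0, "ay": 0, "az": 0.2, "gripper": 0},
    {"dx": 0, "dy": 0, "dz": 0, "ax": 0, "ay": 0, "az": 0.2, "gripper": 0},
    {"dx": 0, "dy": 0, "dz": 0, "ax": 0, "ay": 0, "az": 0.2, "gripper": 0},
    {"dx": 0, "dy": 0, "dz": 0, "ax": 0, "ay": 0, "az": 0.15, "gripper": 0},
    {"dx": 0, "dy": 0, "dz": 0, "ax": 0, "ay": 0, "az": 0.08, "gripper": 0},
    {"dx": 0, "dy": 0, "dz": 0, "ax": 0, "ay": 0, "az": 0, "gripper": 0},
    {"dx": 0, "dy": 0, "dz": 0, "ax": 0, "ay": 0, "az": 0, "gripper": 0}
  ]
}}

```text
time_s: 28.6
eef_pos: [0.6547, -0.1602, 0.1122]
tool_rot: [-2.961, 1.047, -0.0]
ft_force: [1.0, 3.7, 5.4]
width: 0.133
```

```bash
python3 - <<'E'
from h import *
s=state();print(s["time_s"],s["eef_pos"],s["ft_force"],s["moment"],s["width"]*88,s["joints"].round(2))
R=Ro.from_rotvec(s["tool_rot"]).as_matrix();print(np.degrees(np.arctan2(R[1,0],R[0,0])))
E
```

```text
28.6 [ 0.65468668 -0.1601727   0.11219591] [0.98841015 3.69476868 5.40879755] [ 0.55605565 -0.12761576 -0.05789906] 11.668155838079574 [-0.28  0.36  1.72  0.    1.06  1.97]
-38.956757967375985
```

{"op": "step_arm", "data": {
  "rows": [
    {"dx": 0, "dy": 0, "dz": 0, "ax": 0, "ay": 0, "az": 0, "gripper": 20},
    {"dx": 0, "dy": 0, "dz": 0, "ax": 0, "ay": 0, "az": 0, "gripper": 35},
    {"dx": 0, "dy": 0, "dz": 0, "ax": 0, "ay": 0, "az": 0, "gripper": 50},
    {"dx": 0, "dy": 0, "dz": 0, "ax": 0, "ay": 0, "az": 0, "gripper": 50},
    {"dx": 0, "dy": 0, "dz": -0.2, "ax": 0, "ay": 0, "az": 0, "gripper": 50},
    {"dx": 0, "dy": 0, "dz": -0.35, "ax": 0, "ay": 0, "az": 0, "gripper": 50},
    {"dx": 0, "dy": 0, "dz": -0.35, "ax": 0, "ay": 0, "az": 0, "gripper": 50},
    {"dx": -0.3, "dy": 0, "dz": -0.2, "ax": 0, "ay": 0, "az": 0, "gripper": 50},
    {"dx": -0.35, "dy": 0, "dz": 0, "ax": 0, "ay": 0, "az": 0, "gripper": 50},
    {"dx": 0, "dy": 0, "dz": 0, "ax": 0, "ay": 0, "az": 0, "gripper": 50},
    {"dx": 0, "dy": 0, "dz": 0, "ax": 0, "ay": 0, "az": 0, "gripper": 50}
  ]
}}

```text
time_s: 29.7
eef_pos: [0.5933, -0.1114, 0.2439]
tool_rot: [2.961, -1.048, 0.001]
ft_force: [0.3, -1.4, -0.9]
width: 0.504
```

```bash
python3 - <<'E'
from h import *
s=state();print(s["time_s"],s["eef_pos"],s["ft_force"])
shot("wrist","w21"); shot("top","t21"); shot("side","s21")
im=cv2.imread("pics/w21.png");u=proj(load("w21"),[.6545,-.161,.12])[0];print(u);x,y=map(int,u);y=max(y,70)
cv2.imwrite("pics/w21a.png",cv2.resize(im[y-70:y+70,x-70:x+70],None,fx=4,fy=4,interpolation=cv2.INTER_CUBIC))
E
```

```text
29.7 [ 0.59325639 -0.11139251  0.24390848] [ 0.32675217 -1.43428651 -0.88061604]
[282.91934503  94.7094874 ]
```

View pics/w21a.png

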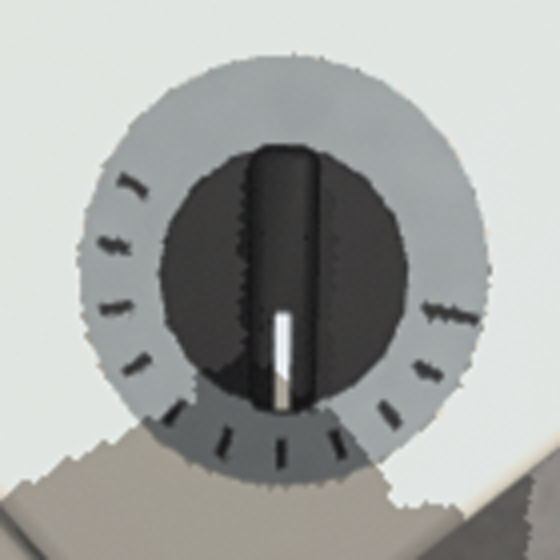

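View pics/w21.png

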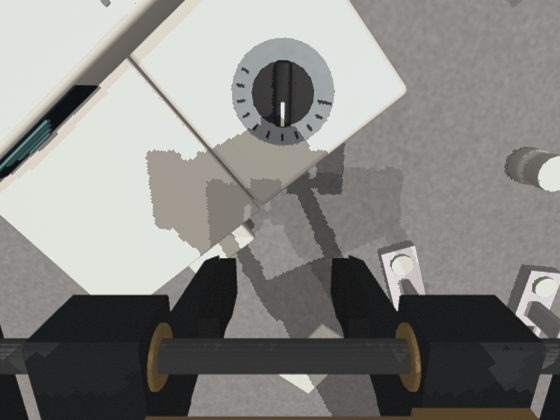

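View pics/s21.png

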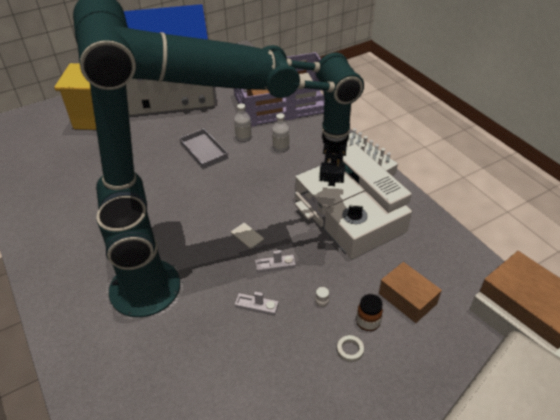

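Counting from the long tick (450,315): (428,371), (390,415), (340,445), (281,453). The pointer at (282,400) is on click four. One last tray check, using the pictures already taken, then I hand in.

```bash
python3 - <<'E'
from h import *
im=cv2.imread("pics/w21.png");cv2.imwrite("pics/w21b.png",cv2.resize(im[190:290,150:300],None,fx=4,fy=4,interpolation=cv2.INTER_CUBIC))
E
```

```text
(no output)
```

View pics/w21b.png

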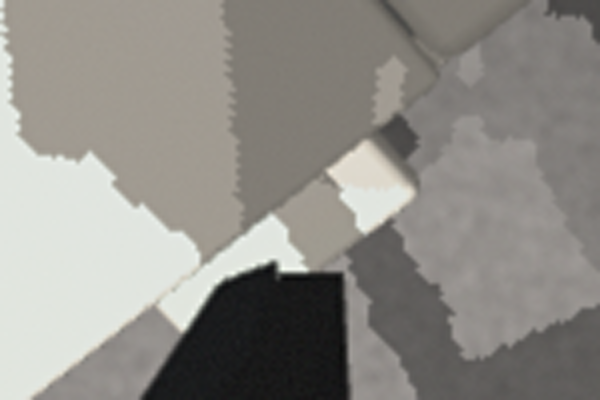

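```bash
python3 - <<'E'
from h import *
p=load("w21");f=lambda u,v:(150+u/4,190+v/4)
print("ledge face R corner",ray(p,f(416,190),.04))
print(job_done())
E
```

```text
ledge face R corner [ 0.55917924 -0.04384683  0.04      ]
the job is handed in; nothing more can be done
None
```

The whole sequence was carried out and the job is handed in at about 30 s of the 72 s allowed. The interface gave no verdict, so what follows rests on my own checks.

- **Cassette:** I stood it in the pocket of the leftmost carrier. A close view afterwards showed it seated and upright, within about 1 mm of the pocket centre.
- **Carrier:** I carried it by its fin and set it flat in the tray, then pushed the tray until it met a hard stop (about 13 N on the wrist).
- **Tray:** The last picture puts the ledge face at x = 0.559. That is about 35 mm ahead of the deck edge, against 36 mm nominal, so the tray is shut. With the tray home the cassette is under the deck. I last saw it upright just before the push.
- **Knob:** It started at click 2. I turned it anticlockwise until the moment jumped to 0.53 N m at the end stop, then clockwise. After release, the last close view shows the pointer on the fourth tick from the long one.
- **Everything else:** I noticed no bystander moved in the last side view, but did not measure this. The gripper was clear of everything at hand-in.

Three things did not go cleanly:
- **Refused moves:** The first two move calls were refused for missing keys. Nothing moved.
- **Knob height:** Two views of the knob disagreed by a few millimetres until I took its top as 136 mm above the counter.
- **Knob angle:** At the start its bar read about 3° off the click-2 rest.

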